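# Stir the polishing beads and change over the pots

### The job

Take the stirring rod from its holder and stir the beads in the open steel pot where it stands: go at least two full wide rounds, anticlockwise seen from above, with the rod's tip down among the beads near the bottom. Then stand the rod back upright in its holder, and only after that swap the two pots, so that the open pot with all six beads in it stands upright in the middle of the square pad and the lidded pot upright in the middle of the round pad. Leave the other fittings where they are and do not tip the pots.

Things in the scene. Friction and masses are not known exactly. Their poses are not given: they have to be found in the camera images.
- open_pot: open straight-sided stainless pot with six white beads in it: outer diameter 68, height 70, wall 3, floor 4 thick (all mm), about 0.4 kg. Loose, starts on the round pad. Origin: centre of its underside, z up.
- lidded_pot: stainless pot of the same 68 diameter, closed with a lid (lid top at 72) that does not come off and has a black knob 22 wide reaching up to 88; about 0.4 kg. Loose, starts on the square pad. Origin: centre of its underside, z up.
- round_pad: round black rubber pad, diameter 90, 4 thick, fixed to the bench. Origin: centre of its underside. The tee stands about 79 from its centre on its +y side, the nipple as far on its -y side; its +x and -x sides are free.
- square_pad: square black rubber pad, 88 x 88, 4 thick, fixed to the bench. Origin: centre of its underside. The reducer stands about 79 from its centre on its +y side, the spool as far on its -y side; its +x and -x sides are free.
- holder: the rod's holder: a stainless reducer fixed upright on a round foot (diameter 64), 74 high, mouth 42 wide inside, narrowing between heights 66 and 46 to a bore of 20 whose floor is 6 above the bench. Origin: centre of its underside on the bore's axis, z up.
- rod: stirring rod, 150 long, standing upright in the holder: the lower 90 is bare aluminium of diameter 12, the upper 60 a black grip of diameter 16. 0.06 kg, loose. Origin: centre of its lower end; z along the rod to the grip.
- rod_tip (a point): centre of the rod's flat lower end (same point as the rod's origin).
- tee: upright stainless pipe tee, diameter 41, height 72, with a side branch 32 thick reaching 26 from its axis along its +x. A bystander, loose, close to the pads or in the way: leave it where it stands. Origin: centre of its underside, z up.
- nipple: short stainless pipe cup, diameter 42, height 56. A bystander, loose, close to the pads or in the way: leave it where it stands. Origin: centre of its underside, z up.
- reducer: solid stainless cone-shaped reducer, diameter 44 at the foot and 26 at the top, height 65. A bystander, loose, close to the pads or in the way: leave it where it stands. Origin: centre of its underside, z up.
- spool: stainless spool with two flanges, diameter 46, height 54. A bystander, loose, close to the pads or in the way: leave it where it stands. Origin: centre of its underside, z up.
- valve: small stainless valve, diameter 48, height 72, with a flat 40 x 14 lever on top. A bystander, loose, close to the pads or in the way: leave it where it stands. Origin: centre of its underside, z up.
- bead0_center (a point): centre of bead 0: white ceramic ball of diameter 16, loose in the open pot.
- bead1_center (a point): centre of bead 1: white ceramic ball of diameter 16, loose in the open pot.
- bead2_center (a point): centre of bead 2: white ceramic ball of diameter 16, loose in the open pot.
- bead3_center (a point): centre of bead 3: white ceramic ball of diameter 16, loose in the open pot.
- bead4_center (a point): centre of bead 4: white ceramic ball of diameter 16, loose in the open pot.
- bead5_center (a point): centre of bead 5: white ceramic ball of diameter 16, loose in the open pot.

How it is judged:
By the outcome, as a careful person would: the job done as asked, in the order asked, and still so for the second after the job is handed in, with the robot touching nothing.
It also fails if it takes over 72 s, if anything falls off the work surface, if the arm or the gripper's body presses on something with over 40 N, if the wrist force passes 120 N, or if a joint passes its speed limit or range.

### The arm

A 7-joint arm with a two-finger parallel gripper is mounted at the origin on the work surface. World frame = base frame: x ahead of the robot, y to its left, z up, the work surface at z = 0. Lengths are in m, angles in degrees, forces in N, time in s.
With the tool pointing down it reaches from about 0.4 to 0.875 m from the base axis. Payload 6.5 kg.
Tool frame: the origin (TCP) lies at the very end of the fingers, on their centre line; the grasp point (between the pads) lies behind it (r.grip_depth is the z of the grasp point in the tool frame, in m); z points along the fingers, y is the line along which they close (so a half turn about z gives the same grasp; the last joint's range is limited). The gripper opens to 88 mm and grips with 3 to 60 N. Pads are 18 mm wide; open, the fingers measure 123 mm over their backs; the gripper's body (75 mm by 187 mm) begins 45 mm behind the grasp point.
Start: joints at [-77.132, 30.733, -0.252, 88.115, 0.149, 61.152, -4.079], TCP at [0.186, 0.623, 0.203] pointing down, gripper open.
Joint ranges: [-154.64, 154.64], [-21.42, 123.67], [-72.66, 72.17], [13.99, 137.28], [-74.86, 254.86], [10.95, 109.41], [-158.01, 158.01]. Speed limits (degrees/s): [136.94, 136.94, 180, 180, 180, 180, 180].

### API

Orientations are given as [roll, pitch, yaw] about the fixed x, y, z axes, in that order (R = Rz(yaw) Ry(pitch) Rx(roll)).
In Python, from bench import sensors, vision, r, nets gives the robot as it stands.
- The arm moves only by the tool play_rows, never from a script. Its argument "steps" is a list that holds one entry, the list of rows, each a list of 6 numbers: the shift along the tool's x, y, z normalised to -1 to 1, where 1 is 300 mm, then the turn, a rotation vector about the tool's x, y, z normalised to -1 to 1, where 1 is 45 degrees. A call has 1 to 12 rows; each row shifts and turns the commanded pose from where the row before left it, along the tool's axes as they then stand; what a row does not reach is not made up. A row lasts 1/8 s, in which the tool goes at most 62.5 mm and 10.7 degrees, less where a joint would pass 70% of its speed; a pose out of reach is approached as far as the arm can. A call with a number of a shift or a turn outside -1 to 1 is refused whole. A call with a gripper value outside its range is refused whole. "fingers" is the closure, from -1 (fully open) to 1 (shut), set as the call begins (left out, the last holds). The fingers move at their own pace and stop on an object; "grip_force" is the grip in N (left out, the last holds). Time passes only in rows, so rows that do not move let the fingers close. It gives the time, the measured TCP pose, the force, the opening and the grip force at its end, in the units of the state.
- sensors.get_state(): the state, without advancing time (a new reading comes with each control period).
- vision.snapshot(name): name is "side" or "top" or "wrist"; returns the picture (384x512x3 uint8, red, green, blue); there is no depth.
- vision.camera_info(name): a dict with "camera_matrix" (3x3 intrinsics, pixels), "R" (3x3) and "t" (3): a world point X has camera coordinates R X + t. Camera axes: x right, y down, z forward; pixel columns grow to the right and rows downward; lengths in m; the calibration is good to about 2 mm. A picture is of the moment at which its call begins: read the wrist's pose just before it. camera_info takes no time and is no camera call; for the wrist camera it gives the pose at the moment of the call.
- r.job_done(): hands the job in; it is judged then, once.
Trained networks look in the newest picture that a camera, given by its name, has taken for a name from the list of things; names that differ only in an ending like _2 or _b are one class to them, and where a whole thing is asked for, a point or a joint stands for the part that bears it (a point fixed in the world has none). Each returns a list of dicts, best first, with "conf" (0 to 1); they miss things now and then, are a little off and sometimes report something else, mostly with a low value. They report only what shows in the picture. A call takes as long as a camera call.
- nets.outline_of(camera, label): "region" (384x512 bool, what is visible of it).
- nets.pinpoint(camera, label): "xyz" ([x, y, z] in m, in world coordinates, good to about 4 mm: a listed point, or the origin of a listed thing).
The state is a dict: "clock": time; "joints": joint angles; "dq": joint speeds; "joint_torque": joint torques, N m; "tcp_pos": TCP position; "orientation": TCP orientation; "ft_force": force on the tool from outside, world axes, zero at the start; "moment": the same for the moment, N m; "finger_gap": finger opening in m; "finger_force": force on a finger pad.
Only numpy, scipy, OpenCV 4.12 (cv2) and the standard library are available. Lean on these libraries where they do the work, as an engineer would, in place of code of your own. Each camera call takes 0.05 s, during which the arm holds its last target. There are 200 camera calls.

## Working session

There is one attempt and no reset: what is moved stays moved. The work goes in short steps, Python scripts to look and compute and a tool call to move; the robot and the scene stay as the last step left them, time stands still between calls to the robot, and variables do not carry over. Pictures are saved under pics/ and viewed, at most 10 in all, crops included, and the job is handed in when it is done.

Besides the shell and the picture viewer there is one more tool, called after "Request:" by a JSON object that holds its "method" and its "body". play_rows: Moves the arm, as the interface text tells. Its arguments: {"type":"object","properties":{"steps":{"type":"array"},"fingers":{"type":"number"},"grip_force":{"type":"number"}},"required":["steps"]}

```bash
ls; mkdir -p pics
python3 - <<'E'
from bench import sensors, vision, r, nets
import cv2,numpy as np
for c in ["top","side"]:
    im=vision.snapshot(c); cv2.imwrite(f"pics/{c}0.png",im[:,:,::-1])
    for n in ["open_pot","lidded_pot","round_pad","square_pad","holder","rod","rod_tip","tee","nipple","reducer","spool","valve","bead0_center"]:
        d=nets.pinpoint(c,n)
        print(c,n,[(np.round(np.array(x["xyz"])*1000).tolist(),round(x["conf"],2)) for x in d[:6]])
s=sensors.get_state();print(s["clock"],s["tcp_pos"],s["orientation"],s["finger_gap"],r.grip_depth)
E
```

```text
pics
top open_pot [([461.0, 311.0, 2.0], 0.58)]
top lidded_pot [([650.0, 1.0, 6.0], 0.92)]
top round_pad [([454.0, 314.0, 0.0], 0.52)]
top square_pad [([650.0, -2.0, -2.0], 0.71)]
top holder [([478.0, -245.0, 3.0], 0.95), ([456.0, 314.0, 0.0], 0.56)]
top rod [([478.0, -246.0, 5.0], 0.54), ([463.0, 311.0, 5.0], 0.17)]
top rod_tip [([477.0, -246.0, 6.0], 0.59)]
top tee [([462.0, 396.0, 1.0], 0.64), ([647.0, 2.0, 6.0], 0.41)]
top nipple [([464.0, 234.0, -1.0], 0.74), ([424.0, 47.0, -0.0], 0.66)]
top reducer [([686.0, 64.0, 0.0], 0.55), ([479.0, -247.0, 6.0], 0.3)]
top spool [([622.0, -85.0, 2.0], 0.49)]
top valve [([425.0, 44.0, 2.0], 0.56)]
top bead0_center [([447.0, 326.0, 11.0], 0.44)]
side open_pot [([463.0, 311.0, 4.0], 0.57), ([426.0, 38.0, 1.0], 0.31)]
side lidded_pot [([646.0, -5.0, 0.0], 0.77), ([459.0, 396.0, -4.0], 0.52)]
side round_pad [([456.0, 319.0, -3.0], 0.88)]
side square_pad [([647.0, -2.0, 4.0], 0.82)]
side holder [([478.0, -247.0, 1.0], 0.82)]
side rod []
side rod_tip []
side tee [([460.0, 397.0, -3.0], 0.66)]
side nipple [([462.0, 230.0, 2.0], 0.82), ([650.0, 0.0, 1.0], 0.71), ([460.0, 316.0, -2.0], 0.62), ([626.0, -82.0, 3.0], 0.34)]
side reducer []
side spool [([625.0, -82.0, 2.0], 0.58), ([645.0, -3.0, 3.0], 0.49), ([429.0, 38.0, -1.0], 0.29)]
side valve [([431.0, 38.0, 0.0], 0.92)]
side bead0_center []
1.4 [0.18638023 0.62267588 0.20341361] [-1.79997161e+02  3.45237667e-03  1.63340530e+02] 0.08824026786855742 -0.0187
```

View pics/top0.png

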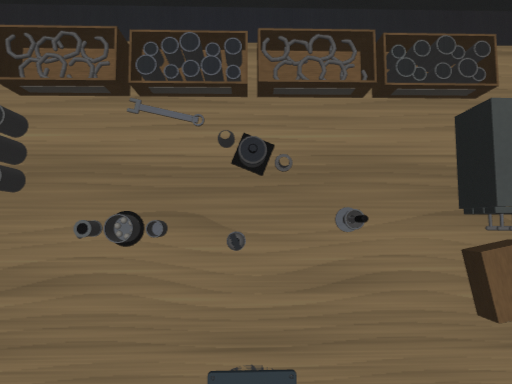

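View pics/side0.png

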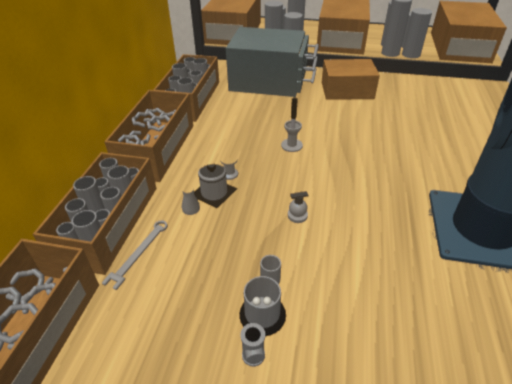

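The top view shows the open pot on the round pad at (123,228), the lidded pot on the tilted square pad at (252,152), the holder with the rod at (350,220) and the valve at (236,240). The side view agrees.

```bash
cat > h.py <<'E'
from bench import sensors, vision, r, nets
import cv2,numpy as np,math
from scipy.spatial.transform import Rotation as Ro
def pose():
    s=sensors.get_state(); return np.array(s["tcp_pos"]),Ro.from_euler("xyz",s["orientation"],degrees=True)
def plan(wps,start=None,vmax=.055,amax=9.5):
    """wps: (x,y,z mm,yaw[,vmax mm/row[,tiltR]]) -> rows"""
    p,R=start or pose(); rows=[]
    for w in wps:
        T=np.array(w[:3])/1000.; Q=Ro.from_euler("xyz",[180,0,w[3]],degrees=True)
        if len(w)>5: Q=w[5]*Q
        v=w[4]/1000 if len(w)>4 and w[4] else vmax
        n=max(1,math.ceil(np.linalg.norm(T-p)/v-1e-3),math.ceil(np.degrees((R.inv()*Q).magnitude())/amax-1e-3))
        for k in range(n):
            d=R.inv().apply((T-p)/(n-k))/.3; a=(R.inv()*Q).as_rotvec()/(n-k)/math.radians(45)
            row=[round(float(x),3)+0. for x in [*d,*a]]; rows.append(row)
            p=p+R.apply(np.array(row[:3])*.3); R=R*Ro.from_rotvec(np.array(row[3:])*math.radians(45))
    for i in range(0,len(rows),12): print(len(rows[i:i+12]),str(rows[i:i+12]).replace(" ","").replace("0.0,","0,").replace("0.0]","0]"))
    return p,R
def see(c,names):
    vision.snapshot(c)
    for n in names: print(c,n,[(np.round(np.array(x["xyz"])*1000,1).tolist(),round(x["conf"],2)) for x in nets.pinpoint(c,n)[:3]])
E
python3 - <<'E'
from h import *
i=vision.camera_info("wrist");R=np.array(i["R"]);t=np.array(i["t"])
p,Q=pose();print("cam in tool",Q.inv().apply(-R.T@t-p),"axes in tool rows",Q.inv().apply(R),i["camera_matrix"])
plan([(462,311,260,90)])
E
```

```text
cam in tool [ 7.01834399e-02  7.02402756e-05 -1.81513390e-01] axes in tool rows [[-3.97711356e-04  9.99999730e-01 -6.17450832e-04]
 [-9.61385377e-01 -5.52279653e-04 -2.75205108e-01]
 [-2.75205374e-01  4.84156004e-04  9.61385338e-01]] [[341.87664469   0.         258.27926757]
 [  0.         341.87664469 189.1223552 ]
 [  0.           0.           1.        ]]
8 [[-0.147,-0.091,-0.024,0,0,0.204],[-0.16,-0.067,-0.024,0,0,0.204],[-0.169,-0.04,-0.023,0,0,0.204],[-0.173,-0.013,-0.024,0,0,0.204],[-0.173,0.015,-0.023,0,0,0.203],[-0.168,0.042,-0.024,0,0,0.204],[-0.16,0.068,-0.023,0,0,0.203],[-0.146,0.092,-0.024,0,0,0.204]]
```

Request:
{"method": "play_rows", "body": {"steps": [[[-0.147,-0.091,-0.024,0,0,0.204],[-0.16,-0.067,-0.024,0,0,0.204],[-0.169,-0.04,-0.023,0,0,0.204],[-0.173,-0.013,-0.024,0,0,0.204],[-0.173,0.015,-0.023,0,0,0.203],[-0.168,0.042,-0.024,0,0,0.204],[-0.16,0.068,-0.023,0,0,0.203],[-0.146,0.092,-0.024,0,0,0.204],[0,0,0,0,0,0]]], "fingers": -1}}

```text
clock: 2.52
tcp_pos: [0.4655, 0.3071, 0.2611]
orientation: [179.8, 0.0, 89.5]
ft_force: [-0.7, -0.3, -0.1]
finger_gap: 0.088
finger_force: 0.0
```

Run:
```python
from h import *
see("wrist",["open_pot","round_pad","tee","nipple"])
cv2.imwrite("pics/w1.png",cv2.cvtColor(vision.snapshot("wrist"),cv2.COLOR_RGB2BGR))
plan([(464,-246,250,90)])
```

```text
wrist open_pot [([457.5, 311.4, 4.1], 0.59), ([646.0, -3.4, -1.5], 0.54)]
wrist round_pad []
wrist tee [([458.0, 396.6, -0.7], 0.75), ([442.9, 328.2, 11.3], 0.24)]
wrist nipple [([462.5, 236.8, 1.7], 0.71), ([454.3, 292.4, 15.1], 0.55)]
11 [[-0.169,0,0.003,0,0,0],[-0.169,0,0.003,0,0,0],[-0.169,0.001,0.003,0,0,0],[-0.169,0,0.003,0,0,0],[-0.169,0.001,0.003,0,0,0.001],[-0.169,0.001,0.003,0,0,0],[-0.17,0.001,0.003,0,0,0.001],[-0.169,0.001,0.003,0,0,0],[-0.17,0,0.003,0,0,0.001],[-0.169,0.001,0.003,0,0,0],[-0.17,0,0.002,-0.001,0,0.001]]
```

View pics/w1.png

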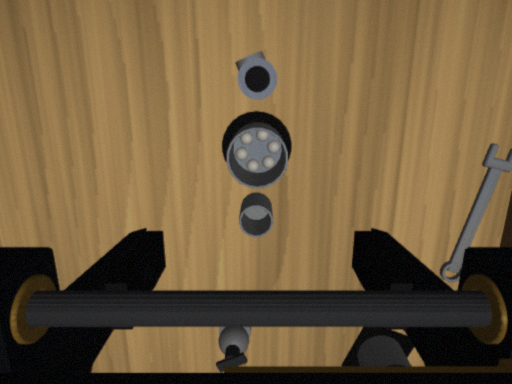

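The wrist view shows the pot rim around (257,154), about 32 px in radius. The round pad is centred near (257,146), the tee is at (257,78), the nipple at (256,215), and there are six beads in the pot.

```bash
cat >> h.py <<'E'
def ray(c,u,v,z,info=None):
    i=info or vision.camera_info(c);R=np.array(i["R"]);t=np.array(i["t"])
    o=-R.T@t; d=R.T@np.linalg.inv(i["camera_matrix"])@[u,v,1]
    return np.round((o+d*(z/1000-o[2])/d[2])*1000,1)
E
python3 - <<'E'
from h import *
print(ray("wrist",257.5,154.5,74),ray("wrist",257,146,4))
for z,pts in ((74,[(226,154),(289,154),(257,122),(257,187)]),(4,[(222,146),(292,146),(257,111)])):
    print([ray("wrist",*q,z)[:2].tolist() for q in pts])
m=nets.outline_of("wrist","open_pot")[0]["region"];ys,xs=np.where(m);print(xs.min(),xs.max(),ys.min(),ys.max())
for n in("round_pad",):
  for d in nets.outline_of("wrist",n)[:1]:
    ys,xs=np.where(d["region"]);print(n,d["conf"],xs.min(),xs.max(),ys.min(),ys.max())
print(pose()[0])
E
```

```text
[460.7 317.4  74. ] [459.9 315.9   4. ]
[[426.5, 317.9], [494.9, 318.0], [460.1, 352.1], [460.2, 280.8]]
[[415.0, 315.8], [504.9, 316.1], [459.9, 359.8]]
227 287 123 188
round_pad 0.84 222 292 111 159
[0.46128964 0.31204453 0.25996317]
```

Request:
{"method": "play_rows", "body": {"steps": [[[-0.169,0,0.003,0,0,0],[-0.169,0,0.003,0,0,0],[-0.169,0.001,0.003,0,0,0],[-0.169,0,0.003,0,0,0],[-0.169,0.001,0.003,0,0,0],[-0.169,0.001,0.003,0,0,0],[-0.17,0.001,0.003,0,0,0],[-0.169,0.001,0.003,0,0,0],[-0.17,0,0.003,0,0,0],[-0.169,0,0.003,0,0,0],[-0.13,0,0.002,0,0,0],[0,0,0,0,0,0]]]}}

```text
clock: 4.42
tcp_pos: [0.4628, -0.2383, 0.2506]
orientation: [-180.0, 0.1, 89.7]
ft_force: [0.5, 0.6, 0.0]
finger_gap: 0.0879
finger_force: 0.0
```

Run:
```python
from h import *
vision.snapshot("top")
see("wrist",["holder","rod","rod_tip"])
im=vision.snapshot("wrist")
cv2.imwrite("pics/w2.png",im[:,:,::-1]); print(pose()[0])
```

```text
wrist holder [([481.4, -243.2, 1.2], 0.86)]
wrist rod [([480.2, -245.4, 7.8], 0.64)]
wrist rod_tip [([477.5, -244.4, 5.5], 0.67)]
[ 0.46383027 -0.23397327  0.25047698]
```

View pics/w2.png

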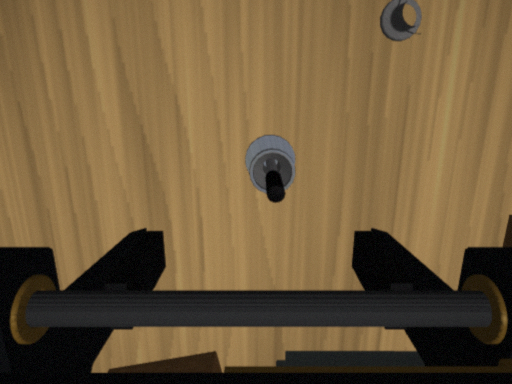

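The wrist view shows the holder mouth at about (272,170), the foot at about (271,160) and the top of the rod at about (276,192).

Run:
```python
from h import *
print("top",ray("wrist",276,192,156),"mouth",ray("wrist",272.5,171,74),"foot",ray("wrist",270.5,162,4))
a=nets.outline_of("wrist","holder")[0]["region"];ys,xs=np.where(a);print(xs.min(),xs.max(),ys.min(),ys.max())
im=vision.snapshot("wrist")[120:220,220:330,::-1]; cv2.imwrite("pics/w2c.png",cv2.resize(im,None,fx=6,fy=6,interpolation=cv2.INTER_CUBIC))
```

```text
top [ 479.4 -244.6  156. ] mouth [ 479.9 -245.1   74. ] foot [ 480.3 -249.3    4. ]
244 295 134 193
```

View pics/w2c.png

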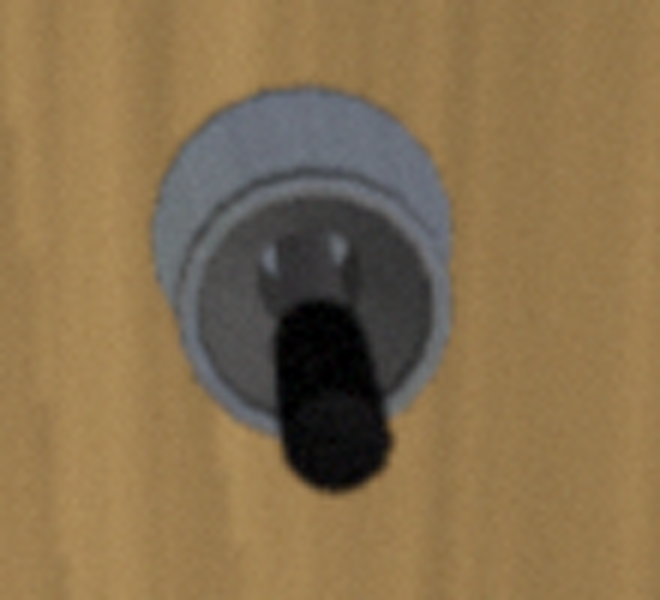

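The crop shows the rod standing upright, with its top at (276,194), which is (480,-246) mm.

Run:
```python
from h import *
plan([(479.5,-245.5,200,90),(479.5,-245.5,110,90,40)])
```

```text
4 [[-0.037,0.052,0.169,0,-0.001,0.002],[0,0,0.1,0,0,0],[0,0,0.1,0,0,0],[0,0,0.1,0,0,0]]
```

Request:
{"method": "play_rows", "body": {"steps": [[[-0.037,0.052,0.1,0,0,0.002],[0,0,0.069,0,0,0],[0,0,0.1,0,0,0],[0,0,0.1,0,0,0],[0,0,0.1,0,0,0],[0,0,0,0,0,0],[0,0,0,0,0,0]]]}}

```text
clock: 5.7
tcp_pos: [0.4797, -0.2468, 0.1108]
orientation: [179.9, 0.0, 89.9]
ft_force: [0.2, 0.2, -0.4]
finger_gap: 0.0882
finger_force: 0.0
```

Request:
{"method": "play_rows", "body": {"steps": [[[0,0,0,0,0,0],[0,0,0,0,0,0],[0,0,0,0,0,0],[0,0,0,0,0,0],[0,0,0,0,0,0],[0,0,0,0,0,0]]], "fingers": 1, "grip_force": 40}}

```text
clock: 6.45
tcp_pos: [0.479, -0.2466, 0.1098]
orientation: [-180.0, 0.0, 89.9]
ft_force: [0.2, 0.0, -0.0]
finger_gap: 0.0305
finger_force: 0.0
```

Request:
{"method": "play_rows", "body": {"steps": [[[0,0,0,0,0,0],[0,0,0,0,0,0],[0,0,0,0,0,0],[0,0,0,0,0,0],[0,0,-0.1,0,0,0],[0,0,-0.13,0,0,0],[0,0,-0.12,0,0,0],[0,0,0,0,0,0]]]}}

```text
clock: 7.45
tcp_pos: [0.4806, -0.2475, 0.2172]
orientation: [179.7, 0.1, 89.9]
ft_force: [-0.1, -0.5, -1.6]
finger_gap: 0.0144
finger_force: 40.0
```

Run:
```python
from h import *
print(pose()[0])
plan([(460.5,316.5,215,90,52)])
```

```text
[ 0.48059976 -0.24746539  0.21720395]
11 [[0.171,-0.006,0,0.001,0,0],[0.171,-0.006,0,0.001,0,0],[0.171,-0.006,0.001,0,0,0],[0.171,-0.007,0,0.001,0,0],[0.171,-0.006,0.001,0,0,0],[0.171,-0.007,0,0.001,0,0],[0.171,-0.006,0.001,0,0,0],[0.171,-0.007,0,0.001,0,-0.001],[0.171,-0.006,0.001,0,0.001,0],[0.17,-0.006,0,0.001,0,-0.001],[0.171,-0.007,0.001,0,0.001,0]]
```

Request:
{"method": "play_rows", "body": {"steps": [[[0.171,-0.006,0,0,0,0],[0.171,-0.006,0,0,0,0],[0.171,-0.006,0,0,0,0],[0.171,-0.006,0,0,0,0],[0.171,-0.006,0,0,0,0],[0.171,-0.006,0,0,0,0],[0.171,-0.006,0,0,0,0],[0.171,-0.006,0,0,0,0],[0.171,-0.006,0,0,0,0],[0.171,-0.006,0,0,0,0],[0.171,-0.006,0,0,0,0],[0,0,0,0,0,0]]]}}

```text
clock: 8.95
tcp_pos: [0.458, 0.3222, 0.2131]
orientation: [-179.9, -0.0, 90.3]
ft_force: [0.6, -0.5, -0.7]
finger_gap: 0.0146
finger_force: 40.0
```

Run:
```python
from h import *
see("side",["rod_tip","rod","open_pot"]); see("top",["rod_tip","rod"]);see("wrist",["rod_tip","rod","bead0_center"])
im=vision.snapshot("side");print(pose()[0])
cv2.imwrite("pics/s3.png",np.hstack([cv2.resize(a[:,:,::-1],None,fx=s,fy=s,interpolation=cv2.INTER_CUBIC) for a,s in ((im[150:350,180:340],2.4),(vision.snapshot("wrist")[0:320,120:400],1.5))]))
```

```text
side rod_tip [([460.4, 323.8, 108.4], 0.77), ([428.0, 37.3, -1.1], 0.19)]
side rod [([455.7, 323.2, 108.3], 0.89), ([647.1, -1.5, 3.2], 0.46)]
side open_pot [([463.6, 313.9, 2.5], 0.69)]
top rod_tip [([460.3, 317.2, 109.7], 0.59)]
top rod [([459.1, 314.6, 109.2], 0.52)]
wrist rod_tip [([460.4, 319.3, 111.8], 0.65), ([423.3, 37.0, -0.9], 0.3)]
wrist rod [([464.4, 319.6, 112.7], 0.76)]
wrist bead0_center [([443.4, 327.0, 10.2], 0.62), ([455.2, 310.9, 4.3], 0.36), ([460.1, 316.4, 112.7], 0.22)]
[0.46030374 0.31751038 0.21490911]
```

View pics/s3.png

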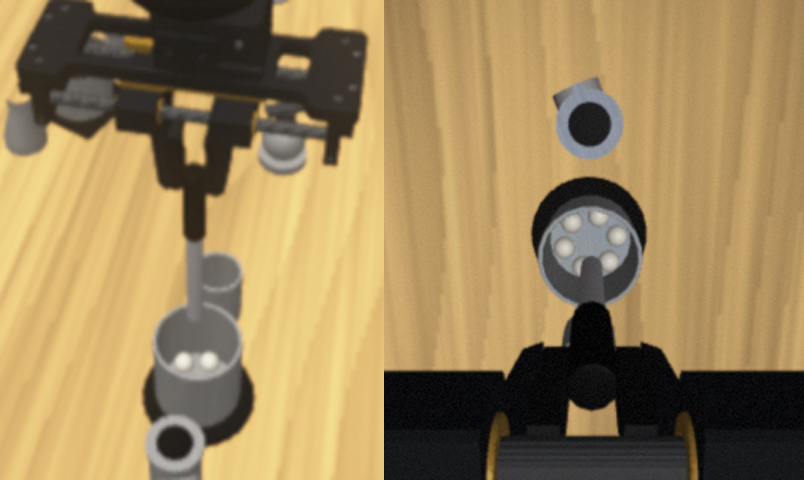

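The side view shows the rod hanging straight over the pot. The wrist view shows six beads in a ring, with the tip near the pot axis.

Run:
```python
import numpy as np
P=[np.zeros(2)]
for k in range(1,43):
    R=min(19,2.5*k); a=np.radians(30*k); P.append(R*np.array([np.cos(a),np.sin(a)]))
acc=np.zeros(2);rows=[]
for q in P[1:]+[P[-1]/2,np.zeros(2)]:
    d=np.round((q-acc)/300,3); acc=acc+d*300; rows.append([float(d[1]),float(d[0]),0,0,0,0])
for i in range(0,len(rows),12): print(rows[i:i+12])
```

```text
[[0.004, 0.007, 0, 0, 0, 0], [0.01, 0.001, 0, 0, 0, 0], [0.011, -0.008, 0, 0, 0, 0], [0.004, -0.017, 0, 0, 0, 0], [-0.008, -0.019, 0, 0, 0, 0], [-0.021, -0.014, 0, 0, 0, 0], [-0.029, -0.001, 0, 0, 0, 0], [-0.026, 0.019, 0, 0, 0, 0], [-0.008, 0.032, 0, 0, 0, 0], [0.008, 0.032, 0, 0, 0, 0], [0.023, 0.023, 0, 0, 0, 0], [0.032, 0.008, 0, 0, 0, 0]]
[[0.032, -0.008, 0, 0, 0, 0], [0.023, -0.023, 0, 0, 0, 0], [0.008, -0.032, 0, 0, 0, 0], [-0.008, -0.032, 0, 0, 0, 0], [-0.023, -0.023, 0, 0, 0, 0], [-0.032, -0.008, 0, 0, 0, 0], [-0.032, 0.008, 0, 0, 0, 0], [-0.023, 0.023, 0, 0, 0, 0], [-0.008, 0.032, 0, 0, 0, 0], [0.008, 0.032, 0, 0, 0, 0], [0.023, 0.023, 0, 0, 0, 0], [0.032, 0.008, 0, 0, 0, 0]]
[[0.032, -0.008, 0, 0, 0, 0], [0.023, -0.023, 0, 0, 0, 0], [0.008, -0.032, 0, 0, 0, 0], [-0.008, -0.032, 0, 0, 0, 0], [-0.023, -0.023, 0, 0, 0, 0], [-0.032, -0.008, 0, 0, 0, 0], [-0.032, 0.008, 0, 0, 0, 0], [-0.023, 0.023, 0, 0, 0, 0], [-0.008, 0.032, 0, 0, 0, 0], [0.008, 0.032, 0, 0, 0, 0], [0.023, 0.023, 0, 0, 0, 0], [0.032, 0.008, 0, 0, 0, 0]]
[[0.032, -0.008, 0, 0, 0, 0], [0.023, -0.023, 0, 0, 0, 0], [0.008, -0.032, 0, 0, 0, 0], [-0.008, -0.032, 0, 0, 0, 0], [-0.023, -0.023, 0, 0, 0, 0], [-0.032, -0.008, 0, 0, 0, 0], [0.0, 0.031, 0, 0, 0, 0], [0.0, 0.032, 0, 0, 0, 0]]
```

Request:
{"method": "play_rows", "body": {"steps": [[[-0.003,0,0.08,0,0,0],[0,0,0.09,0,0,0],[0,0,0.08,0,0,0],[0,0,0.05,0,0,0],[0,0,0.03,0,0,0],[0,0,0,0,0,0]]]}}

```text
clock: 10.35
tcp_pos: [0.4602, 0.3168, 0.1157]
orientation: [-180.0, 0.0, 89.9]
ft_force: [-0.7, 0.7, 0.2]
finger_gap: 0.014
finger_force: 40.0
```

Request:
{"method": "play_rows", "body": {"steps": [[[0.004,0.007,0,0,0,0],[0.01,0.001,0,0,0,0],[0.011,-0.008,0,0,0,0],[0.004,-0.017,0,0,0,0],[-0.008,-0.019,0,0,0,0],[-0.021,-0.014,0,0,0,0],[-0.029,-0.001,0,0,0,0],[-0.026,0.019,0,0,0,0],[-0.008,0.032,0,0,0,0],[0.008,0.032,0,0,0,0],[0.023,0.023,0,0,0,0],[0.032,0.008,0,0,0,0]]]}}

```text
clock: 11.85
tcp_pos: [0.4784, 0.3171, 0.1153]
orientation: [-179.9, 0.1, 89.9]
ft_force: [-2.6, -0.6, -0.4]
finger_gap: 0.0147
finger_force: 40.6
```

Run:
```python
from h import *
see("side",["open_pot","rod","tee","nipple"]);see("wrist",["open_pot","rod","tee","nipple"]);print(pose()[0])
```

```text
side open_pot [([461.3, 309.8, 5.4], 0.82)]
side rod [([470.9, 310.5, 9.7], 0.62)]
side tee [([459.6, 399.6, 0.9], 0.64)]
side nipple [([461.5, 229.2, 0.9], 0.77), ([688.1, 61.8, 0.3], 0.28)]
wrist open_pot [([459.5, 311.7, 5.2], 0.82), ([441.9, 303.6, 18.4], 0.65)]
wrist rod [([472.0, 315.4, 11.4], 0.63), ([444.0, 304.5, 16.2], 0.39)]
wrist tee [([455.6, 396.7, -0.0], 0.95), ([459.9, 236.6, 3.0], 0.36)]
wrist nipple [([459.0, 234.3, 1.9], 0.83)]
[0.47908285 0.31662046 0.11589195]
```

Request:
{"method": "play_rows", "body": {"steps": [[[0.032,-0.008,0,0,0,0],[0.023,-0.023,0,0,0,0],[0.008,-0.032,0,0,0,0],[-0.008,-0.032,0,0,0,0],[-0.023,-0.023,0,0,0,0],[-0.032,-0.008,0,0,0,0],[-0.032,0.008,0,0,0,0],[-0.023,0.023,0,0,0,0],[-0.008,0.032,0,0,0,0],[0.008,0.032,0,0,0,0],[0.023,0.023,0,0,0,0],[0.032,0.008,0,0,0,0]]]}}

```text
clock: 13.85
tcp_pos: [0.4789, 0.3173, 0.1154]
orientation: [-179.9, 0.0, 89.9]
ft_force: [-2.0, 0.6, -0.7]
finger_gap: 0.0146
finger_force: 40.4
```

Request:
{"method": "play_rows", "body": {"steps": [[[0.032,-0.008,0,0,0,0],[0.023,-0.023,0,0,0,0],[0.008,-0.032,0,0,0,0]]]}}

```text
clock: 14.22
tcp_pos: [0.4603, 0.3362, 0.116]
orientation: [179.9, -0.0, 89.9]
ft_force: [0.6, -1.5, -0.6]
finger_gap: 0.0145
finger_force: 40.0
```

Run:
```python
from h import *
see("side",["open_pot","rod","rod_tip"]);see("wrist",["open_pot","rod","rod_tip"]);print(pose()[0])
a=vision.snapshot("wrist")[0:320,120:400,::-1]; b=vision.snapshot("side")[150:350,180:340,::-1]
cv2.imwrite("pics/w4.png",np.hstack([cv2.resize(b,None,fx=2.4,fy=2.4),cv2.resize(a,None,fx=1.5,fy=1.5)]))
```

```text
side open_pot [([463.6, 310.6, 5.1], 0.88), ([459.0, 318.8, -2.9], 0.31)]
side rod [([454.1, 322.3, 10.3], 0.84)]
side rod_tip []
wrist open_pot [([455.5, 311.8, 5.7], 0.92), ([456.1, 396.0, -0.2], 0.65)]
wrist rod [([460.8, 321.5, 11.6], 0.62)]
wrist rod_tip [([457.9, 323.1, 15.5], 0.72)]
[0.46076653 0.33542724 0.11597233]
```

View pics/w4.png

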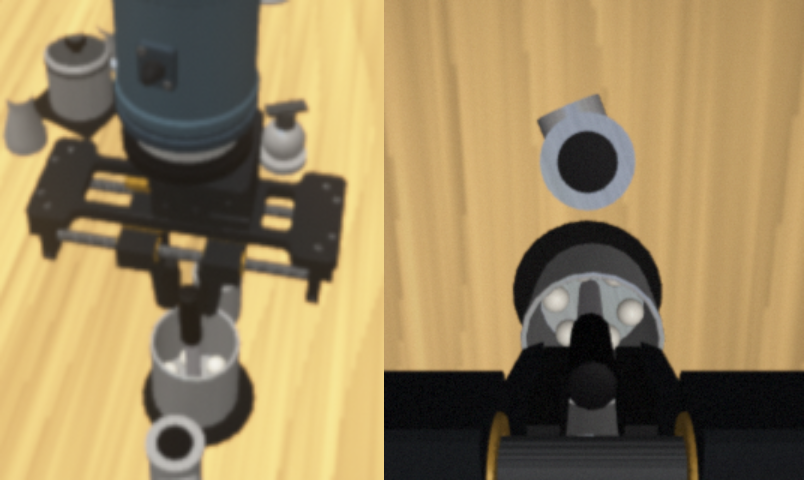

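The pictures show the rod in the pot among the beads. Its lower end is near crop pixel (589,282), and the pot is still on its pad.

Run:
```python
from h import *
print(ray("wrist",256.7,187,12),ray("wrist",256.7,230,120))
a=vision.snapshot("wrist")[150:280,200:320,::-1]; cv2.imwrite("pics/w4c.png",cv2.resize(a,None,fx=4.5,fy=4.5,interpolation=cv2.INTER_CUBIC))
```

```text
[459.9 326.6  12. ] [460.3 331.7 120. ]
```

View pics/w4c.png

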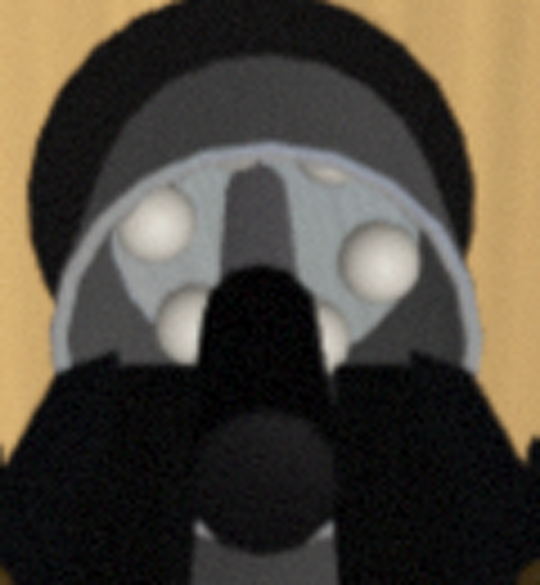

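Run:
```python
from h import *
f=lambda u,v,z:ray("wrist",200+u/4.5,150+v/4.5,z)
print("tipfront",f(258,165,12),"trans front",f(262,268,102),"topc",f(265,482,162),"rim far",f(262,143,74),"rimL",f(52,330,74),"rimR",f(482,330,74),"pad far",f(255,-3,4))
print(f(158,222,16),f(380,262,16))
s=sensors.get_state();print(s["tcp_pos"],s["orientation"])
```

```text
tipfront [460.4 327.   12. ] trans front [461.1 337.5 102. ] topc [461.3 336.6 162. ] rim far [461.1 347.6  74. ] rimL [428.4 317.6  74. ] rimR [495.3 317.4  74. ] pad far [459.9 358.2   4. ]
[441.2 316.8  16. ] [483.9 308.5  16. ]
[0.4605506  0.33557969 0.11587558] [ 1.79981970e+02 -1.58656344e-03  8.98773684e+01]
```

The rod tilts in the grip and its tip rides inside the ring of beads. I'll grip harder and go wider, more so along y, where the grip gives way.

```bash
cat > c.py <<'E'
import numpy as np
def circ(start,degs,rx,ry,c=(0,0)):
    acc=np.array(start,float);rows=[]
    for g in degs:
        a=np.radians(g);q=np.array([c[0]+rx*np.cos(a),c[1]+ry*np.sin(a)])
        d=np.round((q-acc)/300,3); acc=acc+d*300; rows.append([float(d[1]),float(d[0]),0,0,0,0])
    for i in range(0,len(rows),12): print(rows[i:i+12])
    print(acc)
E
python3 -c "
from c import *
circ((0,19),range(120,120+360,30),21,26)"
```

```text
[[0.012, -0.035, 0, 0, 0, 0], [-0.032, -0.026, 0, 0, 0, 0], [-0.043, -0.009, 0, 0, 0, 0], [-0.044, 0.009, 0, 0, 0, 0], [-0.031, 0.026, 0, 0, 0, 0], [-0.012, 0.035, 0, 0, 0, 0], [0.012, 0.035, 0, 0, 0, 0], [0.031, 0.026, 0, 0, 0, 0], [0.044, 0.009, 0, 0, 0, 0], [0.043, -0.009, 0, 0, 0, 0], [0.032, -0.026, 0, 0, 0, 0], [0.011, -0.035, 0, 0, 0, 0]]
[1.77635684e-15 2.59000000e+01]
```

Request:
{"method": "play_rows", "body": {"steps": [[[0.012,-0.035,0,0,0,0],[-0.032,-0.026,0,0,0,0],[-0.043,-0.009,0,0,0,0],[-0.044,0.009,0,0,0,0],[-0.031,0.026,0,0,0,0],[-0.012,0.035,0,0,0,0]]], "grip_force": 60}}

```text
clock: 15.52
tcp_pos: [0.46, 0.2904, 0.1157]
orientation: [-179.9, -0.0, 89.9]
ft_force: [-1.3, 3.2, -0.7]
finger_gap: 0.0139
finger_force: 60.1
```

Run:
```python
from h import *
see("wrist",["rod","rod_tip","open_pot"]);see("side",["rod","rod_tip"]);print(pose()[0])
```

```text
wrist rod [([460.0, 308.5, 15.0], 0.76)]
wrist rod_tip [([686.7, 64.8, -2.7], 0.23)]
wrist open_pot [([446.3, 315.0, 3.2], 0.91)]
side rod [([455.9, 305.8, 10.9], 0.78)]
side rod_tip [([459.8, 306.7, 13.1], 0.9)]
[0.45964922 0.29119094 0.11562806]
```

Request:
{"method": "play_rows", "body": {"steps": [[[0.012,0.035,0,0,0,0],[0.031,0.026,0,0,0,0],[0.044,0.009,0,0,0,0],[0.043,-0.009,0,0,0,0],[0.032,-0.026,0,0,0,0],[0.011,-0.035,0,0,0,0]]]}}

```text
clock: 16.62
tcp_pos: [0.4603, 0.343, 0.1159]
orientation: [179.9, 0.0, 89.9]
ft_force: [2.2, -2.9, -1.2]
finger_gap: 0.0139
finger_force: 60.1
```

Run:
```python
from h import *
see("side",["rod","rod_tip"]);see("wrist",["rod","rod_tip","open_pot"]);print(pose()[0])
a=vision.snapshot("wrist")[130:290,190:330,::-1]; cv2.imwrite("pics/w5c.png",cv2.resize(a,None,fx=3.5,fy=3.5,interpolation=cv2.INTER_CUBIC))
```

```text
side rod [([464.0, 324.5, 11.9], 0.59), ([626.4, -86.1, 0.7], 0.36)]
side rod_tip []
wrist rod [([465.3, 325.3, 15.5], 0.62)]
wrist rod_tip [([465.2, 320.5, 14.5], 0.76)]
wrist open_pot [([463.5, 310.9, 3.0], 0.79), ([440.0, 305.0, 10.9], 0.57)]
[0.46072302 0.34225331 0.11603192]
```

View pics/w5c.png

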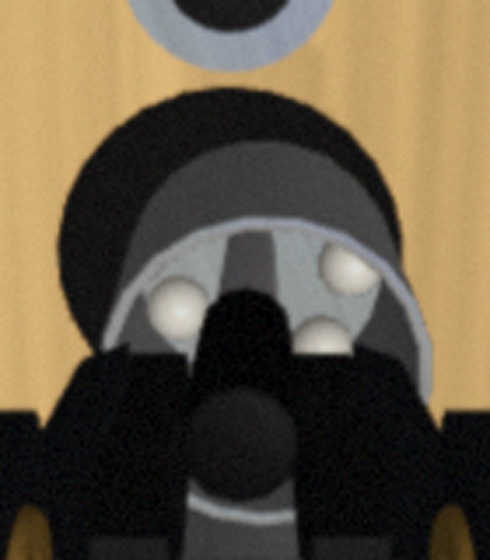

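The picture shows the pot shifted a few mm towards +x on its pad. The rod is now between beads at the far side, with its tip near crop pixel (250,235).

Run:
```python
from h import *
f=lambda u,v,z:ray("wrist",190+u/3.5,130+v/3.5,z)
print("tipfront",f(249,234,12),"topc",f(242,445,162),"rim far",f(262,217,74),"rimL",f(103,345,74),"rimR",f(431,345,74),"pad far",f(230,88,4),"padL",f(58,250,4),f(400,250,4))
print("beads",f(180,312,16),f(347,267,16),f(325,340,16))
```

```text
tipfront [463.9 324.4  12. ] topc [461.5 343.3 162. ] rim far [465.8 347.   74. ] rimL [433.9 320.4  74. ] rimR [499.8 320.1  74. ] pad far [459.2 359.9   4. ] padL [414.7 317.8   4. ] [502.9 317.5   4. ]
beads [446.5 305.2  16. ] [488.1 317.   16. ] [483.  297.6  16. ]
```

Request:
{"method": "play_rows", "body": {"steps": [[[-0.043,0,0,0,0,0],[-0.043,0.01,0,0,0,0],[0,0.01,-0.1,0,0,0],[0,0,-0.12,0,0,0],[0,0,-0.11,0,0,0],[0,0,0,0,0,0],[0,0,0,0,0,0]]]}}

```text
clock: 17.9
tcp_pos: [0.4656, 0.3162, 0.214]
orientation: [-179.9, 0.0, 89.9]
ft_force: [-0.8, -0.2, -1.6]
finger_gap: 0.0137
finger_force: 60.0
```

```bash
cat >> h.py <<'E'
def beads(cx,cy):
    im=vision.snapshot("wrist"); i=vision.camera_info("wrist")
    hsv=cv2.cvtColor(im,cv2.COLOR_RGB2HSV); g=im.min(2)
    m=((g>140)&(hsv[...,1]<60)).astype(np.uint8); m=cv2.morphologyEx(m,cv2.MORPH_OPEN,np.ones((3,3),np.uint8))
    n,_,st,c=cv2.connectedComponentsWithStats(m)
    for k in range(1,n):
        q=ray("wrist",*c[k],16,i)
        if math.hypot(q[0]-cx,q[1]-cy)<40: print("blob",st[k].tolist(),q[:2]-[cx,cy],"ang",round(math.degrees(math.atan2(q[1]-cy,q[0]-cx))))
    return im
E
python3 - <<'E'
from h import *
print(pose()[0]); im=beads(467,315)
for n in ("open_pot",):
  m=nets.outline_of("wrist",n)[0]["region"];ys,xs=np.where(m);print(xs.min(),xs.max(),ys.min(),ys.max())
  print("rim",ray("wrist",xs.min(),0.5*(ys.min()+ys.max()),74),ray("wrist",xs.max(),.5*(ys.min()+ys.max()),74))
see("wrist",["rod_tip","rod","open_pot","bead0_center"]);see("side",["rod_tip","rod"]);see("top",["rod_tip","rod","open_pot"])
im=vision.snapshot("wrist")
cv2.imwrite("pics/w6.png",im[:,:,::-1])
E
```

```text
[0.46564636 0.31623574 0.21399915]
blob [257, 138, 17, 9, 103] [ 5.3 17.8] ang 73
blob [233, 140, 32, 37, 609] [-13.   -0.6] ang -177
blob [263, 148, 6, 6, 31] [6.9 8.3] ang 50
blob [274, 150, 11, 12, 111] [22.3  2.4] ang 6
blob [266, 155, 6, 11, 41] [10.3 -2.2] ang -12
blob [268, 163, 13, 18, 126] [ 16.7 -17.8] ang -47
blob [248, 172, 9, 11, 70] [ -8.8 -21.8] ang -112
224 294 128 202
rim [433.  319.1  74. ] [500.  318.9  74. ]
wrist rod_tip [([466.5, 311.2, 111.0], 0.79)]
wrist rod [([470.3, 311.5, 111.6], 0.66)]
wrist open_pot [([462.9, 313.8, 8.3], 0.85)]
wrist bead0_center [([440.9, 307.9, 9.5], 0.56)]
side rod_tip [([470.5, 313.6, 111.1], 0.62)]
side rod [([467.0, 309.3, 107.6], 0.68), ([468.2, 313.2, 1.2], 0.56)]
top rod_tip [([467.0, 312.6, 111.7], 0.66), ([462.0, 231.1, -2.3], 0.4)]
top rod [([464.5, 315.6, 106.6], 0.73), ([467.4, 311.1, 108.6], 0.28)]
top open_pot [([471.4, 311.9, 1.4], 0.64)]
```

Run:
```python
from h import *
im=vision.snapshot("wrist")
g=cv2.cvtColor(im,cv2.COLOR_RGB2GRAY)[120:210,215:305]; b=cv2.resize(g,None,fx=5,fy=5,interpolation=cv2.INTER_CUBIC)
c=cv2.HoughCircles(cv2.GaussianBlur(b,(9,9),2),cv2.HOUGH_GRADIENT,1,45,param1=80,param2=14,minRadius=26,maxRadius=42)
for u,v,rr in (c[0] if c is not None else []):
    q=ray("wrist",215+u/5,120+v/5,16); q0=q[:2]-[467,315]; print("H",round(u/5+215),round(v/5+120),rr/5,q0,round(math.hypot(*q0)),round(math.degrees(math.atan2(q0[1],q0[0]))),g[int(v/5)-1:int(v/5)+2,int(u/5)-1:int(u/5)+2].mean())
for d in nets.outline_of("wrist","bead0_center")[:8]:
    ys,xs=np.where(d["region"]); print(d["conf"],xs.mean(),ys.mean(),len(xs),ray("wrist",xs.mean(),ys.mean(),16)[:2]-[467,315])
o=np.hstack([cv2.resize(im[120:210,215:305,::-1],None,fx=6,fy=6,interpolation=cv2.INTER_CUBIC)]);cv2.imwrite("pics/w6c.png",o)
```

```text
H 272 176 5.7799997 [ 16.  -20.5] 26 -52 206.11111111111111
0.73 240.21917808219177 165.8013698630137 146 [-20.5  -8.4]
```

View pics/w6c.png

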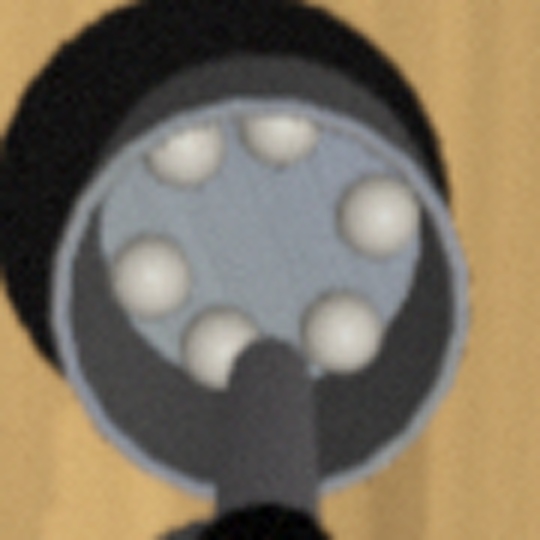

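The last crop shows six beads spread around the wall at about 129, 80, 12, -49, -110 and -162°. The widest gap is near 164°. I'll lower the rod into that gap at an 18 mm radius so that it pushes the beads round instead of wedging them against the wall.

Request:
{"method": "play_rows", "body": {"steps": [[[0.027,-0.058,0,0,0,0],[0,0,0.1,0,0,0],[0,0,0.1,0,0,0],[0,0,0.05,0,0,0],[0,0,0.025,0,0,0],[0,0,0.025,0,0,0],[0,0,0.02,0,0,0],[0,0,0.006,0,0,0],[0,0,0,0,0,0]]]}}

```text
clock: 19.88
tcp_pos: [0.449, 0.325, 0.1172]
orientation: [180.0, -0.0, 89.9]
ft_force: [-0.3, 0.1, -0.6]
finger_gap: 0.0137
finger_force: 60.0
```

Run:
```python
from h import *
print(pose()[0],sensors.get_state()["ft_force"])
see("side",["rod_tip","rod","open_pot"]);see("wrist",["rod","rod_tip"])
from c import circ
circ((-17.7,5.2),[180+30*k for k in range(0,36)],18.5,21)
```

```text
[0.44897691 0.3250013  0.11716349] [-0.26990803  0.13047428 -0.61105052]
side rod_tip [([474.3, -246.9, 1.5], 0.21)]
side rod [([447.0, 317.2, 14.2], 0.69)]
side open_pot [([470.1, 310.9, 5.8], 0.95), ([623.8, -80.9, -2.1], 0.68)]
wrist rod [([454.4, 320.0, 15.5], 0.98), ([442.1, 303.8, 11.4], 0.28)]
wrist rod_tip []
[[-0.017, -0.003, 0, 0, 0, 0], [-0.035, 0.009, 0, 0, 0, 0], [-0.026, 0.022, 0, 0, 0, 0], [-0.009, 0.031, 0, 0, 0, 0], [0.009, 0.031, 0, 0, 0, 0], [0.026, 0.022, 0, 0, 0, 0], [0.035, 0.009, 0, 0, 0, 0], [0.035, -0.009, 0, 0, 0, 0], [0.025, -0.022, 0, 0, 0, 0], [0.01, -0.031, 0, 0, 0, 0], [-0.01, -0.031, 0, 0, 0, 0], [-0.025, -0.022, 0, 0, 0, 0]]
[[-0.035, -0.009, 0, 0, 0, 0], [-0.035, 0.009, 0, 0, 0, 0], [-0.026, 0.022, 0, 0, 0, 0], [-0.009, 0.031, 0, 0, 0, 0], [0.009, 0.031, 0, 0, 0, 0], [0.026, 0.022, 0, 0, 0, 0], [0.035, 0.009, 0, 0, 0, 0], [0.035, -0.009, 0, 0, 0, 0], [0.025, -0.022, 0, 0, 0, 0], [0.01, -0.031, 0, 0, 0, 0], [-0.01, -0.031, 0, 0, 0, 0], [-0.025, -0.022, 0, 0, 0, 0]]
[[-0.035, -0.009, 0, 0, 0, 0], [-0.035, 0.009, 0, 0, 0, 0], [-0.026, 0.022, 0, 0, 0, 0], [-0.009, 0.031, 0, 0, 0, 0], [0.009, 0.031, 0, 0, 0, 0], [0.026, 0.022, 0, 0, 0, 0], [0.035, 0.009, 0, 0, 0, 0], [0.035, -0.009, 0, 0, 0, 0], [0.025, -0.022, 0, 0, 0, 0], [0.01, -0.031, 0, 0, 0, 0], [-0.01, -0.031, 0, 0, 0, 0], [-0.025, -0.022, 0, 0, 0, 0]]
[-15.9  10.6]
```

Request:
{"method": "play_rows", "body": {"steps": [[[-0.017,-0.003,0.003,0,0,0],[-0.035,0.009,0,0,0,0],[-0.026,0.022,0,0,0,0],[-0.009,0.031,0,0,0,0]]]}}

```text
clock: 20.72
tcp_pos: [0.467, 0.2981, 0.1163]
orientation: [-180.0, -0.0, 89.8]
ft_force: [-1.3, 1.5, -0.9]
finger_gap: 0.0142
finger_force: 60.0
```

Run:
```python
from h import *
print(pose()[0]); see("side",["rod_tip","rod","open_pot"]);see("wrist",["rod","rod_tip"])
```

```text
[0.46703907 0.2981106  0.11631546]
side rod_tip [([471.3, 304.1, 13.0], 0.73)]
side rod [([647.2, -3.0, 0.9], 0.52)]
side open_pot [([456.8, 318.6, -2.2], 0.39)]
wrist rod [([470.4, 304.7, 12.9], 0.77)]
wrist rod_tip [([464.5, 307.3, 13.7], 0.59)]
```

Request:
{"method": "play_rows", "body": {"steps": [[[0.009,0.031,0,0,0,0],[0.026,0.022,0,0,0,0],[0.035,0.009,0,0,0,0],[0.035,-0.009,0,0,0,0],[0.025,-0.022,0,0,0,0],[0.01,-0.031,0,0,0,0]]]}}

```text
clock: 21.82
tcp_pos: [0.4666, 0.341, 0.1162]
orientation: [179.9, 0.0, 89.9]
ft_force: [0.2, -2.6, -0.3]
finger_gap: 0.0136
finger_force: 60.0
```

Run:
```python
from h import *
print(pose()[0]); see("side",["rod_tip","rod","open_pot"]);see("wrist",["rod","rod_tip"])
```

```text
[0.46664343 0.34100491 0.11619586]
side rod_tip []
side rod [([466.0, 323.0, 12.5], 0.68), ([651.4, -1.1, 1.2], 0.16)]
side open_pot [([471.2, 311.0, 3.7], 0.82)]
wrist rod [([470.7, 321.7, 15.3], 0.7), ([466.8, 319.8, 16.4], 0.46), ([491.4, 322.1, 16.9], 0.27)]
wrist rod_tip [([467.6, 321.2, 14.5], 0.98)]
```

Request:
{"method": "play_rows", "body": {"steps": [[[-0.04,0,0,0,0,0],[-0.033,0,0,0,0,0],[0,0,-0.1,0,0,0],[0,0,-0.12,0,0,0],[0,0,-0.11,0,0,0],[0,0,0,0,0,0]]]}}

```text
clock: 22.92
tcp_pos: [0.4683, 0.3194, 0.2177]
orientation: [179.8, -0.2, 89.9]
ft_force: [0.5, -0.6, -1.8]
finger_gap: 0.0141
finger_force: 60.0
```

```bash
cat >> h.py <<'E'
def beads2(cx,cy,th=4):
    im=vision.snapshot("wrist").astype(int); i=vision.camera_info("wrist")
    m=((im[...,0]-im[...,2]>th)&(im[...,2]>110)).astype(np.uint8); m=cv2.morphologyEx(m,cv2.MORPH_OPEN,np.ones((3,3),np.uint8))
    n,_,st,c=cv2.connectedComponentsWithStats(m)
    for k in range(1,n):
        q=ray("wrist",*c[k],16,i)
        if math.hypot(q[0]-cx,q[1]-cy)<34: print("bead",st[k].tolist(),q[:2]-[cx,cy],"r",round(math.hypot(q[0]-cx,q[1]-cy)),"ang",round(math.degrees(math.atan2(q[1]-cy,q[0]-cx))))
def rim():
    m=nets.outline_of("wrist","open_pot")[0]["region"];ys,xs=np.where(m)
    print("rim far",ray("wrist",xs[ys==ys.min()].mean(),ys.min(),74)[:2],"L,R",[ray("wrist",u,ys[xs==u].mean(),74)[:2].tolist() for u in (xs.min(),xs.max())],"near",ray("wrist",xs[ys==ys.max()].mean(),ys.max(),74)[:2])
E
python3 - <<'E'
from h import *
print(pose()[0]); beads2(467,315);rim()
for c in("wrist","side","top"): see(c,["rod_tip","rod","open_pot"])
im=vision.snapshot("wrist");print(im[140:185:5,230:290:6].tolist().__str__().replace(" ",""))
E
```

```text
[0.46833685 0.31942358 0.2176513 ]
bead [253, 143, 11, 6, 59] [ 0.9 17.2] r 17 ang 87
bead [239, 145, 12, 11, 98] [-13.6  11.4] r 18 ang 140
bead [272, 149, 13, 13, 126] [23.2  6. ] r 24 ang 15
bead [271, 165, 13, 13, 136] [ 22.4 -12.3] r 26 ang -29
bead [241, 171, 12, 13, 133] [-12.4 -19.3] r 23 ang -123
bead [265, 178, 4, 7, 23] [ 10.7 -24.1] r 26 ang -66
rim far [467.8 351.9] L,R [[435.8, 313.6], [501.7, 306.4]] near [469.2 281.9]
wrist rod_tip [([470.4, 312.0, 108.6], 0.75)]
wrist rod [([468.8, 312.5, 111.5], 0.77), ([491.4, 318.6, 17.3], 0.28)]
wrist open_pot [([466.0, 313.9, 5.8], 0.81), ([453.4, 327.4, 14.8], 0.61)]
side rod_tip [([467.7, 312.8, 108.2], 0.56), ([461.0, 232.4, 2.8], 0.46), ([459.7, 398.8, -3.9], 0.27)]
side rod [([465.0, 313.4, 109.4], 0.82)]
side open_pot [([473.9, 309.4, 6.5], 0.87)]
top rod_tip [([468.4, 316.6, 110.4], 0.65), ([686.4, 66.9, 0.6], 0.33)]
top rod []
top open_pot [([454.0, 310.3, -0.1], 0.65), ([477.7, 313.1, 3.9], 0.62), ([646.1, 1.9, 4.9], 0.22)]
[[[20,16,18],[18,14,16],[57,55,55],[57,56,58],[106,112,116],[144,150,159],[139,143,152],[94,93,10
[... 417 characters left out ...]
207,203,193]],[[92,92,93],[145,151,153],[148,152,158],[150,158,163],[144,150,157],[144,151,157],[140,149,155],[145,153,161],[138,135,132],[149,150,151]],[[135,136,142],[135,139,143],[146,154,159],[143,150,154],[141,148,153],[143,152,155],[142,150,157],[142,150,157],[148,145,139],[134,133,134]],[[129,133,142],[88,89,90],[146,153,156],[131,129,124],[147,154,159],[145,153,157],[144,151,156],[117,120,123],[198,196,186],[192,187,178]],[[113,114,121],[69,70,69],[119,118,113],[207,202,192],[170,168,157],[128,132,136],[132,131,124],[140,149,153],[170,169,158],[117,111,107]],[[139,142,149],[72,71,72],[77,74,75],[195,190,181],[72,70,71],[69,67,69],[199,195,185],[139,145,149],[112,116,120],[56,51,53]]]
```

Run:
```python
from h import *
from c import circ
s=sensors.get_state();print(s["tcp_pos"])
plan([(446.7,319,214,90),(446.7,319,145,90,30),(446.7,319,116,90,10)])
circ((-20.3,-2),[205+20*k for k in range(0,18)],20.5,22.5)
```

```text
[0.46651867 0.31895393 0.21509157]
7 [[0,-0.066,0.004,0,0,-0.002],[0,0,0.077,0,0,0],[0,0,0.076,0,0,0],[0,0,0.077,0,0,0],[0,0,0.032,0,0,0],[0,0,0.032,0,0,0],[0,0,0.032,0,0,0]]
[[-0.025, 0.006, 0, 0, 0, 0], [-0.021, 0.013, 0, 0, 0, 0], [-0.015, 0.02, 0, 0, 0, 0], [-0.007, 0.023, 0, 0, 0, 0], [0.002, 0.023, 0, 0, 0, 0], [0.011, 0.022, 0, 0, 0, 0], [0.019, 0.017, 0, 0, 0, 0], [0.023, 0.01, 0, 0, 0, 0], [0.026, 0.002, 0, 0, 0, 0], [0.025, -0.006, 0, 0, 0, 0], [0.022, -0.014, 0, 0, 0, 0], [0.015, -0.019, 0, 0, 0, 0]]
[[0.006, -0.023, 0, 0, 0, 0], [-0.002, -0.024, 0, 0, 0, 0], [-0.011, -0.022, 0, 0, 0, 0], [-0.018, -0.016, 0, 0, 0, 0], [-0.024, -0.01, 0, 0, 0, 0], [-0.026, -0.002, 0, 0, 0, 0]]
[-20.3  -2. ]
```

Request:
{"method": "play_rows", "body": {"steps": [[[0,-0.066,0.004,0,0,0],[0,0,0.077,0,0,0],[0,0,0.076,0,0,0],[0,0,0.077,0,0,0],[0,0,0.032,0,0,0],[0,0,0.032,0,0,0],[0,0,0.032,0,0,0],[0,0,0,0,0,0]]]}}

```text
clock: 24.68
tcp_pos: [0.4465, 0.3188, 0.1157]
orientation: [-180.0, 0.0, 89.9]
ft_force: [-0.1, 0.6, -0.5]
finger_gap: 0.0138
finger_force: 60.0
```

Request:
{"method": "play_rows", "body": {"steps": [[[-0.025,0.006,0,0,0,0],[-0.021,0.013,0,0,0,0],[-0.015,0.02,0,0,0,0],[-0.007,0.023,0,0,0,0]]]}}

```text
clock: 25.18
tcp_pos: [0.4658, 0.2983, 0.1163]
orientation: [180.0, -0.0, 89.9]
ft_force: [-1.0, -0.0, -0.5]
finger_gap: 0.0138
finger_force: 60.0
```

Run:
```python
from h import *
print(pose()[0]); see("side",["rod_tip","rod","open_pot"]);see("wrist",["rod","rod_tip"]);beads2(468,316)
```

```text
[0.46577749 0.29829804 0.11634719]
side rod_tip [([468.5, 298.6, 14.7], 0.86)]
side rod [([464.1, 301.4, 9.3], 0.56)]
side open_pot [([470.6, 309.7, 3.8], 0.92)]
wrist rod [([466.4, 303.7, 14.8], 0.68)]
wrist rod_tip [([464.1, 302.5, 14.1], 0.9)]
bead [254, 132, 37, 17, 379] [10.  15.7] r 19 ang 58
bead [236, 136, 18, 17, 221] [-13.2  11.3] r 17 ang 139
bead [278, 149, 22, 37, 508] [23.2 -7.7] r 24 ang -18
bead [266, 179, 12, 18, 188] [  8.6 -25.6] r 27 ang -71
```

The rod is now in the ring at a radius of about 16 mm with low force. I'll continue.

Request:
{"method": "play_rows", "body": {"steps": [[[0.002,0.023,0,0,0,0],[0.011,0.022,0,0,0,0],[0.019,0.017,0,0,0,0],[0.023,0.01,0,0,0,0],[0.026,0.002,0,0,0,0],[0.025,-0.006,0,0,0,0]]]}}

```text
clock: 26.32
tcp_pos: [0.4858, 0.3302, 0.1159]
orientation: [180.0, 0.1, 89.9]
ft_force: [-1.2, -1.8, 0.8]
finger_gap: 0.0143
finger_force: 60.1
```

Run:
```python
from h import *
print(pose()[0]); see("side",["rod_tip","rod","open_pot"]);see("wrist",["rod","rod_tip"]);beads2(468,316)
```

```text
[0.48575556 0.330215   0.11587723]
side rod_tip [([486.1, 313.0, 12.2], 0.84)]
side rod [([482.3, 317.4, 8.3], 0.72), ([647.5, -4.9, -0.2], 0.56), ([647.5, 0.8, 4.4], 0.42)]
side open_pot [([473.2, 314.5, 5.7], 0.84)]
wrist rod [([488.3, 316.9, 15.8], 0.65)]
wrist rod_tip [([485.3, 315.8, 13.3], 0.72)]
bead [210, 178, 28, 19, 260] [-12.8   5.8] r 14 ang 156
bead [258, 184, 12, 10, 81] [22.6  4.2] r 23 ang 11
bead [263, 195, 15, 17, 215] [28.3 -8.5] r 30 ang -17
```

Request:
{"method": "play_rows", "body": {"steps": [[[0.022,-0.014,0,0,0,0],[0.015,-0.019,0,0,0,0],[0.006,-0.023,0,0,0,0],[-0.002,-0.024,0,0,0,0]]]}}

```text
clock: 27.22
tcp_pos: [0.4624, 0.343, 0.1165]
orientation: [179.9, -0.0, 89.9]
ft_force: [3.3, -1.9, 0.1]
finger_gap: 0.0139
finger_force: 60.3
```

Run:
```python
from h import *
print(pose()[0]); see("side",["rod_tip","rod","open_pot"]);see("wrist",["rod","rod_tip"]);beads2(468,316)
```

```text
[0.4624119  0.34295459 0.11648807]
side rod_tip []
side rod [([469.9, 321.2, 11.9], 0.6)]
side open_pot [([473.8, 311.4, 4.4], 0.88)]
wrist rod [([470.4, 326.4, 14.1], 0.9)]
wrist rod_tip [([466.1, 323.6, 12.3], 0.87)]
bead [280, 197, 12, 6, 54] [18.7  7.4] r 20 ang 22
bead [236, 203, 16, 17, 205] [-17.5  -3.6] r 18 ang -168
bead [286, 207, 17, 17, 229] [26.3 -7.1] r 27 ang -15
bead [275, 223, 14, 8, 98] [ 15.5 -17.9] r 24 ang -49
```

Run:
```python
from c import circ
circ((-5.3,21.7),[125+20*k for k in range(0,18)],20.5,29,(0,2))
```

```text
[[0.014, -0.022, 0, 0, 0, 0], [-0.024, -0.016, 0, 0, 0, 0], [-0.031, -0.01, 0, 0, 0, 0], [-0.033, -0.002, 0, 0, 0, 0], [-0.033, 0.006, 0, 0, 0, 0], [-0.027, 0.013, 0, 0, 0, 0], [-0.019, 0.02, 0, 0, 0, 0], [-0.009, 0.023, 0, 0, 0, 0], [0.003, 0.023, 0, 0, 0, 0], [0.014, 0.022, 0, 0, 0, 0], [0.024, 0.017, 0, 0, 0, 0], [0.03, 0.01, 0, 0, 0, 0]]
[[0.034, 0.002, 0, 0, 0, 0], [0.032, -0.006, 0, 0, 0, 0], [0.028, -0.014, 0, 0, 0, 0], [0.019, -0.019, 0, 0, 0, 0], [0.009, -0.023, 0, 0, 0, 0], [-0.003, -0.024, 0, 0, 0, 0]]
[-5.3 30.1]
```

Request:
{"method": "play_rows", "body": {"steps": [[[0.014,-0.022,0,0,0,0],[-0.024,-0.016,0,0,0,0],[-0.031,-0.01,0,0,0,0],[-0.033,-0.002,0,0,0,0],[-0.033,0.006,0,0,0,0],[-0.027,0.013,0,0,0,0],[-0.019,0.02,0,0,0,0],[-0.009,0.023,0,0,0,0]]]}}

```text
clock: 28.62
tcp_pos: [0.4651, 0.2939, 0.1159]
orientation: [-179.9, -0.0, 89.9]
ft_force: [-0.6, 0.8, -1.2]
finger_gap: 0.0139
finger_force: 60.0
```

Run:
```python
from h import *
print(pose()[0]); see("side",["rod_tip","rod","open_pot"]);see("wrist",["rod","rod_tip"]);beads2(468,316)
```

```text
[0.4650687  0.29387597 0.11588937]
side rod_tip [([465.2, 297.3, 12.4], 0.54)]
side rod [([479.0, 299.0, 16.8], 0.68), ([464.2, 294.0, 10.6], 0.67)]
side open_pot [([463.7, 319.6, 4.2], 0.88)]
wrist rod [([469.7, 296.4, 14.9], 0.94)]
wrist rod_tip [([465.5, 293.6, 11.9], 0.56)]
bead [241, 115, 18, 15, 228] [-9.2 25.7] r 27 ang 110
bead [266, 121, 18, 19, 261] [11.  18.9] r 22 ang 60
bead [222, 126, 18, 18, 268] [-24.6  15.1] r 29 ang 148
bead [267, 141, 25, 36, 508] [14.9 -4.7] r 16 ang -18
bead [222, 153, 18, 18, 258] [-25.6  -7.2] r 27 ang -164
```

Request:
{"method": "play_rows", "body": {"steps": [[[0.003,0.023,0,0,0,0],[0.014,0.022,0,0,0,0],[0.024,0.017,0,0,0,0],[0.03,0.01,0,0,0,0],[0.034,0.002,0,0,0,0],[0.032,-0.006,0,0,0,0],[0.028,-0.014,0,0,0,0],[0.019,-0.019,0,0,0,0],[0.009,-0.023,0,0,0,0]]]}}

```text
clock: 30.15
tcp_pos: [0.469, 0.3522, 0.1163]
orientation: [179.9, -0.0, 89.9]
ft_force: [1.4, -1.9, -1.0]
finger_gap: 0.0139
finger_force: 60.1
```

Run:
```python
from h import *
print(pose()[0]); see("side",["rod_tip","rod","open_pot"]);see("wrist",["rod","rod_tip"]);see("top",["rod","open_pot"]);beads2(468,316)
```

```text
[0.46903312 0.35220469 0.11629376]
side rod_tip [([464.3, 295.9, 12.4], 0.57), ([462.4, 397.7, -3.1], 0.29)]
side rod [([473.5, 333.5, 12.7], 0.59)]
side open_pot [([467.4, 318.2, 5.5], 0.61), ([459.3, 229.4, 1.7], 0.51)]
wrist rod [([471.9, 338.0, 14.3], 0.86)]
wrist rod_tip []
top rod [([471.3, 341.2, 10.5], 0.49)]
top open_pot [([468.5, 316.7, 2.4], 0.79), ([468.4, 340.5, 11.8], 0.22)]
bead [222, 202, 23, 29, 363] [-21.6   0. ] r 22 ang 180
bead [273, 220, 11, 11, 112] [18.7 -7.1] r 20 ang -21
```

Now the tip really goes wide: y runs from about 296 to 338. I'll do two more rounds, keeping an eye on the pot.

Run:
```python
from h import *
from c import circ
circ((2,31),[105+20*k for k in range(0,36)],20,26,(-1.5,4))
rim()
```

```text
[[-0.006, -0.029, 0, 0, 0, 0], [-0.013, -0.021, 0, 0, 0, 0], [-0.021, -0.016, 0, 0, 0, 0], [-0.028, -0.01, 0, 0, 0, 0], [-0.03, -0.002, 0, 0, 0, 0], [-0.029, 0.006, 0, 0, 0, 0], [-0.024, 0.013, 0, 0, 0, 0], [-0.018, 0.019, 0, 0, 0, 0], [-0.007, 0.023, 0, 0, 0, 0], [0.002, 0.023, 0, 0, 0, 0], [0.013, 0.021, 0, 0, 0, 0], [0.021, 0.016, 0, 0, 0, 0]]
[[0.028, 0.01, 0, 0, 0, 0], [0.03, 0.002, 0, 0, 0, 0], [0.029, -0.006, 0, 0, 0, 0], [0.024, -0.014, 0, 0, 0, 0], [0.018, -0.018, 0, 0, 0, 0], [0.007, -0.023, 0, 0, 0, 0], [-0.002, -0.023, 0, 0, 0, 0], [-0.013, -0.021, 0, 0, 0, 0], [-0.021, -0.016, 0, 0, 0, 0], [-0.028, -0.01, 0, 0, 0, 0], [-0.03, -0.002, 0, 0, 0, 0], [-0.029, 0.006, 0, 0, 0, 0]]
[[-0.024, 0.013, 0, 0, 0, 0], [-0.018, 0.019, 0, 0, 0, 0], [-0.007, 0.023, 0, 0, 0, 0], [0.002, 0.023, 0, 0, 0, 0], [0.013, 0.021, 0, 0, 0, 0], [0.021, 0.016, 0, 0, 0, 0], [0.028, 0.01, 0, 0, 0, 0], [0.03, 0.002, 0, 0, 0, 0], [0.029, -0.006, 0, 0, 0, 0], [0.024, -0.014, 0, 0, 0, 0], [0.018, -0.018, 0, 0, 0, 0], [0.007, -0.023, 0, 0, 0, 0]]
[ 0.2 29.8]
rim far [468.1 369.2] L,R [[433.2, 325.0], [498.1, 330.1]] near [466.6 286.6]
```

Request:
{"method": "play_rows", "body": {"steps": [[[-0.006,-0.029,0,0,0,0],[-0.013,-0.021,0,0,0,0],[-0.021,-0.016,0,0,0,0],[-0.028,-0.01,0,0,0,0],[-0.03,-0.002,0,0,0,0],[-0.029,0.006,0,0,0,0],[-0.024,0.013,0,0,0,0],[-0.018,0.019,0,0,0,0],[-0.007,0.023,0,0,0,0],[0.002,0.023,0,0,0,0],[0.013,0.021,0,0,0,0],[0.021,0.016,0,0,0,0]]]}}

```text
clock: 32.25
tcp_pos: [0.4813, 0.3099, 0.1157]
orientation: [-179.9, 0.1, 89.9]
ft_force: [-2.6, 0.5, -0.1]
finger_gap: 0.0135
finger_force: 60.7
```

Request:
{"method": "play_rows", "body": {"steps": [[[0.028,0.01,0,0,0,0],[0.03,0.002,0,0,0,0],[0.029,-0.006,0,0,0,0],[0.024,-0.014,0,0,0,0],[0.018,-0.018,0,0,0,0],[0.007,-0.023,0,0,0,0]]]}}

```text
clock: 33.0
tcp_pos: [0.4675, 0.3512, 0.1163]
orientation: [179.9, -0.0, 89.9]
ft_force: [0.8, -1.9, -0.1]
finger_gap: 0.0141
finger_force: 60.0
```

Run:
```python
from h import *
print(pose()[0]); see("side",["rod","open_pot"]);see("wrist",["rod","open_pot"]);see("top",["rod","open_pot"]);rim()
```

```text
[0.46746221 0.35120299 0.11633618]
side rod []
side open_pot [([472.0, 319.0, 2.8], 0.84), ([646.0, -0.8, 3.2], 0.17)]
wrist rod [([469.2, 344.3, 14.8], 0.86)]
wrist open_pot [([467.3, 318.4, 6.7], 0.58)]
top rod [([464.5, 343.5, 13.1], 0.65)]
top open_pot [([474.7, 318.7, 4.3], 0.72), ([447.8, 327.3, 10.8], 0.45)]
rim far [473.  368.6] L,R [[438.3, 329.4], [502.3, 327.3]] near [470.3 287. ]
```

Request:
{"method": "play_rows", "body": {"steps": [[[-0.006,-0.024,0,0,0,0],[-0.013,-0.016,0,0,0,0],[-0.021,-0.016,0,0,0,0],[-0.028,-0.01,0,0,0,0],[-0.03,-0.002,0,0,0,0],[-0.029,0.006,0,0,0,0],[-0.024,0.013,0,0,0,0],[-0.018,0.019,0,0,0,0],[-0.007,0.023,0,0,0,0],[0.002,0.023,0,0,0,0],[0.013,0.021,0,0,0,0],[0.021,0.016,0,0,0,0]]]}}

```text
clock: 35.0
tcp_pos: [0.4834, 0.3087, 0.116]
orientation: [-180.0, 0.0, 89.9]
ft_force: [-0.4, -0.6, -0.2]
finger_gap: 0.0141
finger_force: 60.1
```

Request:
{"method": "play_rows", "body": {"steps": [[[0.025,-0.027,0,0,0,0],[0.025,-0.027,0,0,0,0],[0,0,-0.1,0,0,0],[0,0,-0.15,0,0,0],[0,0,-0.1,0,0,0],[0,0,0,0,0,0]]]}}

```text
clock: 35.75
tcp_pos: [0.4674, 0.3254, 0.2234]
orientation: [179.8, -0.2, 90.0]
ft_force: [-0.2, 0.3, 0.3]
finger_gap: 0.0138
finger_force: 60.0
```

Run:
```python
from h import *
p=pose()[0];print(p); 
for c in("wrist","side","top"): see(c,["rod_tip","rod"])
beads2(470,320);rim()
# rod axis by outline in wrist
print(pose()[0]);plan([(479.5,-243,220,90,55)])
```

```text
[0.46744142 0.32535743 0.2233711 ]
wrist rod_tip [([462.5, 325.5, 118.9], 0.84), ([474.8, 345.2, 17.5], 0.72)]
wrist rod [([466.1, 327.7, 122.6], 0.82)]
side rod_tip [([462.8, 322.6, 115.4], 0.66), ([460.3, 399.7, -3.5], 0.25)]
side rod [([462.4, 322.6, 115.5], 0.9)]
top rod_tip [([648.8, -1.2, -4.8], 0.49), ([467.8, 321.6, 117.6], 0.44)]
top rod [([463.9, 323.7, 114.8], 0.71), ([461.2, 345.2, 16.9], 0.59)]
bead [238, 135, 24, 18, 208] [-14.   18.1] r 23 ang 128
bead [263, 135, 23, 20, 219] [16.  16.5] r 23 ang 46
bead [236, 154, 13, 13, 136] [-21.4  -1.4] r 21 ang -176
bead [273, 156, 13, 13, 133] [21.2 -3.7] r 22 ang -10
rim far [469.6 362.7] L,R [[436.8, 325.1], [503.3, 326.4]] near [477.1 291.2]
[0.46673433 0.32359379 0.22075206]
11 [[-0.172,0.004,0,0,0,0],[-0.172,0.004,0,0,0,0],[-0.172,0.004,0,0,0,0],[-0.172,0.004,0,0,0,0],[-0.172,0.004,0,0,0,0],[-0.171,0.004,0.001,0,0,0],[-0.172,0.004,0,0,0,0],[-0.171,0.005,0.001,0,0,-0.001],[-0.172,0.004,0,0,0,0],[-0.171,0.004,0.001,0,0,-0.001],[-0.172,0.005,0,0,0.001,0]]
```

Request:
{"method": "play_rows", "body": {"steps": [[[-0.173,0.004,0,0,0,0],[-0.173,0.004,0,0,0,0],[-0.173,0.004,0,0,0,0],[-0.173,0.004,0,0,0,0],[-0.173,0.004,0,0,0,0],[-0.173,0.004,0,0,0,0],[-0.173,0.005,0,0,0,0],[-0.173,0.005,0,0,0,0],[-0.173,0.005,0,0,0,0],[-0.173,0.005,0,0,0,0],[-0.169,0.005,0.002,0,0,0],[0,0,0,0,0,0]]]}}

```text
clock: 37.8
tcp_pos: [0.4794, -0.2508, 0.2208]
orientation: [180.0, 0.2, 89.5]
ft_force: [-0.5, 1.1, -0.7]
finger_gap: 0.0143
finger_force: 60.0
```

Run:
```python
from h import *
for c in("wrist","side","top"): see(c,["rod_tip","rod","holder"])
print(pose()[0])
```

```text
wrist rod_tip [([475.8, -252.4, 119.1], 0.89)]
wrist rod [([477.1, -250.9, 117.9], 0.69)]
wrist holder [([481.4, -243.4, 0.8], 0.77)]
side rod_tip [([482.6, -243.8, 113.5], 0.58), ([688.0, 65.0, 1.4], 0.37)]
side rod [([477.7, -243.2, 115.2], 0.6)]
side holder [([462.3, 232.4, 2.5], 0.63), ([478.6, -244.9, 2.8], 0.58)]
top rod_tip [([479.1, -246.2, 115.9], 0.72), ([480.0, -243.6, 2.2], 0.25)]
top rod [([478.7, -246.2, 117.3], 0.48)]
top holder [([480.6, -242.7, 1.0], 0.63)]
[ 0.48063376 -0.24561813  0.2205617 ]
```

Request:
{"method": "play_rows", "body": {"steps": [[[0,0.002,0.1,0,0,0],[0,0,0.1,0,0,0],[0,0,0.06,0,0,0],[0,0,0.05,0,0,0],[0,0,0.05,0,0,0],[0,0,0,0,0,0]]]}}

```text
clock: 39.15
tcp_pos: [0.4807, -0.2457, 0.1118]
orientation: [-179.9, -0.0, 89.9]
ft_force: [0.1, 0.2, -0.1]
finger_gap: 0.014
finger_force: 60.0
```

Request:
{"method": "play_rows", "body": {"steps": [[[0,0,0.004,0,0,0],[0,0,0,0,0,0],[0,0,0,0,0,0],[0,0,0,0,0,0],[0,0,-0.1,0,0,0],[0,0,-0.15,0,0,0],[0,0,-0.05,0,0,0]]], "fingers": -1}}

```text
clock: 40.02
tcp_pos: [0.4823, -0.2467, 0.2037]
orientation: [179.8, 0.1, 89.9]
ft_force: [-0.1, 0.1, -0.2]
finger_gap: 0.0817
finger_force: 0.0
```

Run:
```python
from h import *
for c in("wrist","side"): see(c,["rod_tip","rod","holder"])
see("top",["reducer","spool","lidded_pot","square_pad","valve"]);see("side",["reducer","spool","lidded_pot","square_pad"])
print(pose()[0])
plan([(640,-30,200,67,55)])
```

```text
wrist rod_tip [([480.3, -245.2, 6.2], 0.89)]
wrist rod [([479.8, -246.0, 6.7], 0.65)]
wrist holder [([480.7, -245.9, 0.0], 0.74)]
side rod_tip []
side rod []
side holder [([474.0, -244.8, 1.6], 0.74), ([623.2, -83.4, 1.8], 0.64)]
top reducer [([481.4, -247.0, 2.6], 0.66), ([684.7, 66.3, 1.7], 0.51), ([484.7, 344.2, 19.5], 0.37)]
top spool [([486.6, 333.1, 15.6], 0.61), ([618.6, -86.8, -1.1], 0.48)]
top lidded_pot [([645.4, -1.4, 5.7], 0.67), ([475.5, -244.8, 3.3], 0.61)]
top square_pad [([644.6, -2.6, -3.3], 0.92), ([645.1, 0.0, 5.2], 0.23)]
top valve [([424.5, 42.9, 0.8], 0.77)]
side reducer [([686.6, 64.4, 1.2], 0.65)]
side spool [([425.9, 39.5, 1.9], 0.6), ([626.1, -83.2, 2.7], 0.52)]
side lidded_pot [([645.3, -2.6, 4.1], 0.79)]
side square_pad [([647.7, -2.0, 0.6], 0.82)]
[ 0.48115365 -0.24597996  0.2013437 ]
5 [[0.144,0.106,0.001,0,0,0.102],[0.152,0.094,0.001,0,0,0.102],[0.159,0.081,0.001,0,0,0.102],[0.165,0.068,0.001,0,0,0.101],[0.171,0.055,0.001,0,0,0.102]]
```

Run:
```python
from h import *
plan([(640,-20,215,70,60)])
```

```text
5 [[0.151,0.106,-0.009,0,0,0.088],[0.158,0.095,-0.009,0,0,0.089],[0.164,0.084,-0.009,0,0,0.088],[0.169,0.072,-0.009,0,0,0.089],[0.174,0.06,-0.009,0,0,0.088]]
```

Request:
{"method": "play_rows", "body": {"steps": [[[0.151,0.106,-0.009,0,0,0.088],[0.158,0.095,-0.009,0,0,0.089],[0.164,0.084,-0.009,0,0,0.088],[0.169,0.072,-0.009,0,0,0.089],[0.174,0.06,-0.009,0,0,0.088],[0,0,0,0,0,0]]]}}

```text
clock: 41.72
tcp_pos: [0.6421, -0.0139, 0.214]
orientation: [-180.0, -0.1, 70.5]
ft_force: [-0.2, -1.3, -0.5]
finger_gap: 0.088
finger_force: 0.0
```

```bash
cat >> h.py <<'E'
def lid(c="wrist"):
    vision.snapshot(c); i=vision.camera_info(c)
    for n,z in (("square_pad",4),("lidded_pot",72)):
        for d in nets.outline_of(c,n)[:1]:
            m=d["region"].astype(np.uint8); ys,xs=np.where(m); print(n,d["conf"],xs.min(),xs.max(),ys.min(),ys.max())
            P=np.array([ray(c,u,v,z,i)[:2] for u,v in cv2.convexHull(np.c_[xs,ys].astype(np.int32))[:,0]],np.float32)
            print(" rect",cv2.minAreaRect(P),"circ",cv2.minEnclosingCircle(P));
E
python3 - <<'E'
from h import *
lid()
im=vision.snapshot("wrist");i=vision.camera_info("wrist");print(pose()[0])
# dark knob blob
g=(im.max(2)<45).astype(np.uint8); n,_,st,c=cv2.connectedComponentsWithStats(g)
for k in range(1,n):
    if st[k][4]>60: print(st[k].tolist(),c[k].round(1),ray("wrist",*c[k],92,i)[:2],ray("wrist",*c[k],4,i)[:2])
see("wrist",["lidded_pot","square_pad","reducer","spool"])
E
```

```text
square_pad 0.59 221 300 105 184
 rect ((646.6826171875, -8.178825378417969), (88.45393371582031, 88.51639556884766), 67.49017333984375) circ ((646.5431518554688, -7.966723442077637), 60.33749771118164)
lidded_pot 0.96 223 294 115 189
 rect ((645.3177490234375, -5.669914245605469), (68.97698974609375, 69.01808166503906), 19.179100036621094) circ ((645.2964477539062, -4.356255054473877), 35.99384689331055)
[ 0.63934532 -0.02180743  0.21490884]
[0, 0, 23, 6, 100] [10.4  1.9] [501.8 177.5] [454.9 215.9]
[397, 0, 30, 72, 668] [411.2  30.2] [798.3  46.7] [837.2  47.4]
[468, 0, 44, 33, 1145] [490.9  14.1] [861.6  36.2] [918.7  33.9]
[437, 3, 31, 30, 222] [456.1  16. ] [834.9  44.5] [884.3  44.6]
[424, 5, 18, 41, 192] [429.8  26. ] [813.3  44.6] [856.4  44.6]
[253, 61, 22, 24, 171] [262.6  75.7] [672.2  55.3] [674.5  58.4]
[223, 98, 77, 78, 1608] [265.8 117.4] [663.   21.8] [662.7  15.2]
[408, 103, 39, 41, 453] [427.8 117.8] [795.9 -27.3] [834. -48.]
[246, 136, 25, 27, 296] [258.  147.5] [647.5  -0.7] [642.7 -13.8]
[222, 152, 14, 22, 131] [225.9 166.3] [614.2  -6.8] [599.8 -21.6]
[18, 165, 39, 34, 451] [ 40.  181.4] [448.5  38.9] [386.3  37.3]
[452, 187, 11, 22, 72] [456.8 197.5] [ 805.5 -108.5] [ 846.4 -152.8]
[0, 221, 512, 163, 34730] [258. 313.] [ 588.4 -161.9] [ 566.5 -221.6]
wrist lidded_pot [([650.2, -4.8, 3.2], 0.65)]
wrist square_pad []
wrist reducer [([686.5, 65.9, -1.0], 0.77)]
wrist spool [([627.2, -83.5, 0.2], 0.72)]
```

Run:
```python
from h import *
for c in("wrist","top"):
    im=vision.snapshot(c);i=vision.camera_info(c)
    for th in(45,60):
        g=(im.max(2)<th).astype(np.uint8)
        K=np.array(i["camera_matrix"]);q=K@(np.array(i["R"])@[.647,-.004,.004]+np.array(i["t"]));u0,v0=q[:2]/q[2]
        yy,xx=np.mgrid[:384,:512]; s=48 if c=="wrist" else 24
        g[(abs(xx-u0)>s)|(abs(yy-v0)>s)]=0
        ys,xs=np.where(g); P=np.array([ray(c,u+du,v+dv,4,i)[:2] for u,v in cv2.convexHull(np.c_[xs,ys].astype(np.int32))[:,0] for du in(-.4,.4) for dv in(-.4,.4)],np.float32)
        print(c,th,cv2.minAreaRect(P))
    for n in("lidded_pot",):
        m=nets.outline_of(c,n)[0]["region"];ys,xs=np.where(m);print(xs.min(),xs.max(),ys.min(),ys.max(),[ray(c,a,b,72,i)[:2].tolist() for a,b in((xs.min(),ys[xs==xs.min()].mean()),(xs.max(),ys[xs==xs.max()].mean()),(xs[ys==ys.max()].mean(),ys.max()))])
p,_=pose();print(p)
```

```text
wrist 45 ((648.7196044921875, -2.7320632934570312), (86.26228332519531, 86.81745147705078), 67.89796447753906)
wrist 60 ((648.1629028320312, -4.265769958496094), (90.1814193725586, 87.2730712890625), 68.0089111328125)
223 293 108 181 [[616.0, 10.0], [678.5, -13.4], [640.2, -35.0]]Traceback (most recent call last):
  File "<stdin>", line 9, in <module>
TypeError: 'NoneType' object is not subscriptable
```

Run:
```python
from h import *
print(pose()[0])
q=plan([(648,-3,160,68,55),(648,-3,38,68,42)])
q=plan([(648,-3,140,68,45),(580,180,140,90,55),(580,180,36,90,42)],start=q)
```

```text
[ 0.63997921 -0.02028726  0.21495419]
5 [[0.032,0.003,0.092,0,0,0.022],[0.031,0.002,0.091,0,0,0.022],[0,0,0.136,0,0,0],[0,0,0.135,0,0,0],[0,0,0.136,0,0,0]]
10 [[0,0,-0.113,0,0,0],[0,0,-0.114,0,0,0],[0,0,-0.113,0,0,0],[0.12,-0.11,0,0,0,-0.122],[0.13,-0.098,0,0,0,-0.122],[0.139,-0.084,0,0,0,-0.122],[0.147,-0.071,0,0,0,-0.123],[0,0,0.116,0,0,0],[0,0,0.115,0,0,0],[0,0,0.116,0,0,0]]
```

Request:
{"method": "play_rows", "body": {"steps": [[[0.032,0.003,0.092,0,0,0.022],[0.031,0.002,0.091,0,0,0.022],[0,0,0.1,0,0,0],[0,0,0.136,0,0,0],[0,0,0.121,0,0,0],[0,0,0.05,0,0,0],[0,0,0,0,0,0]]]}}

```text
clock: 43.2
tcp_pos: [0.6478, -0.0029, 0.0375]
orientation: [-180.0, 0.0, 68.0]
ft_force: [0.3, 0.3, 0.4]
finger_gap: 0.0882
finger_force: 0.0
```

Request:
{"method": "play_rows", "body": {"steps": [[[0,0,0,0,0,0],[0,0,0,0,0,0],[0,0,0,0,0,0],[0,0,0,0,0,0],[0,0,0,0,0,0]]], "fingers": 1, "grip_force": 40}}

```text
clock: 43.82
tcp_pos: [0.6472, -0.0019, 0.0393]
orientation: [-179.9, -0.1, 68.0]
ft_force: [-6.7, 0.9, 12.0]
finger_gap: 0.0595
finger_force: 32.7
```

Request:
{"method": "play_rows", "body": {"steps": [[[0,0,0,0,0,0]]]}}

```text
clock: 43.95
tcp_pos: [0.6472, -0.002, 0.0393]
orientation: [-179.9, -0.1, 68.0]
ft_force: [-7.6, 1.9, 12.3]
finger_gap: 0.0594
finger_force: 32.7
```

Run:
```python
from h import *
s=sensors.get_state();print({k:np.round(s[k],3).tolist() for k in("tcp_pos","orientation","ft_force","moment","finger_gap","finger_force")})
see("side",["lidded_pot","reducer","spool"]);see("wrist",["lidded_pot","reducer","spool"])
im=vision.snapshot("wrist");i=vision.camera_info("wrist")
m=nets.outline_of("wrist","lidded_pot")[0]["region"];ys,xs=np.where(m);print(xs.min(),xs.max(),ys.min(),ys.max())
K=np.array(i["camera_matrix"]);q=K@(np.array(i["R"])@[.648,-.003,.074]+np.array(i["t"]));print("lid centre expected",q[:2]/q[2])
```

```text
{'tcp_pos': [0.647, -0.002, 0.039], 'orientation': [-179.862, -0.071, 68.045], 'ft_force': [-7.616, 1.855, 12.272], 'moment': [0.432, 1.727, 0.025], 'finger_gap': 0.059, 'finger_force': 32.691}
side lidded_pot [([646.8, -1.2, 3.8], 0.89), ([625.5, -83.4, 1.7], 0.61)]
side reducer [([685.8, 61.6, 1.7], 0.75)]
side spool [([624.4, -81.5, 0.0], 0.6)]
wrist lidded_pot [([651.5, -2.7, 9.8], 0.87)]
wrist reducer []
wrist spool []
189 328 153 290
lid centre expected [259.51594513 249.32862828]
```

Run:
```python
from h import *
i=vision.camera_info("wrist");K=np.array(i["camera_matrix"])
pr=lambda X:np.round((lambda q:q[:2]/q[2])(K@(np.array(i["R"])@(np.array(X)/1000)+np.array(i["t"])))).tolist()
e=np.array([.375,.927,0]);f=np.array([.927,-.375,0])
for off in(-20,-10,0,10,20):
    C=np.array([648,-3,74])+off*e; print(off,"far",pr(C+34*e),"L",pr(C-34*f),"R",pr(C+34*f),"near",pr(C-34*e),"knob",pr(C+[0,0,18]))
im=vision.snapshot("wrist");g=im[...].mean(2)
for u in (225,258,290): print(u,g[140:300:4,u].astype(int).tolist())
for v in (190,215,240): print(v,g[v,170:350:5].astype(int).tolist())
```

```text
-20 far [260.0, 221.0] L [189.0, 287.0] R [329.0, 287.0] near [259.0, 346.0] knob [260.0, 310.0]
-10 far [260.0, 201.0] L [188.0, 268.0] R [331.0, 269.0] near [259.0, 329.0] knob [260.0, 289.0]
0 far [260.0, 179.0] L [187.0, 249.0] R [332.0, 249.0] near [259.0, 312.0] knob [260.0, 268.0]
10 far [260.0, 157.0] L [186.0, 229.0] R [333.0, 230.0] near [259.0, 294.0] knob [260.0, 246.0]
20 far [260.0, 134.0] L [185.0, 209.0] R [334.0, 209.0] near [259.0, 276.0] knob [260.0, 224.0]
225 [14, 16, 22, 24, 14, 16, 40, 57, 59, 61, 41, 65, 124, 121, 119, 54, 53, 58, 58, 59, 56, 55, 58, 53, 53, 55, 53, 55, 55, 50, 54, 52, 55, 52, 57, 56, 54, 49, 28, 43]
258 [19, 19, 17, 22, 66, 62, 64, 66, 56, 58, 121, 123, 117, 57, 56, 58, 58, 58, 55, 55, 60, 54, 48, 53, 23, 2, 12, 24, 55, 55, 54, 53, 53, 57, 57, 49, 51, 39, 30, 43]
290 [17, 15, 20, 18, 17, 22, 35, 71, 75, 75, 44, 93, 125, 128, 98, 58, 57, 56, 55, 57, 54, 56, 59, 54, 56, 56, 58, 59, 55, 56, 58, 55, 57, 58, 57, 53, 56, 52, 27, 43]
190 [144, 142, 143, 149, 143, 28, 17, 22, 49, 57, 120, 121, 123, 121, 122, 98, 59, 61, 64, 62, 67, 118, 132, 128, 128, 131, 96, 47, 34, 20, 16, 30, 169, 176, 172, 175]
215 [140, 136, 143, 145, 142, 103, 113, 88, 56, 55, 60, 57, 54, 54, 52, 57, 58, 56, 61, 54, 59, 60, 58, 51, 57, 55, 54, 58, 58, 132, 130, 104, 155, 164, 179, 173]
240 [11, 10, 14, 10, 10, 61, 56, 56, 53, 55, 55, 55, 54, 56, 57, 26, 0, 1, 1, 7, 9, 41, 57, 58, 56, 56, 57, 62, 55, 55, 58, 13, 9, 9, 4, 13]
```

Request:
{"method": "play_rows", "body": {"steps": [[[0,0,0,0,0,0],[0,0,-0.01,0,0,0]]], "grip_force": 20}}

```text
clock: 44.75
tcp_pos: [0.6459, -0.0013, 0.0421]
orientation: [-179.7, -0.1, 68.1]
ft_force: [-13.0, 5.3, 15.7]
finger_gap: 0.0504
finger_force: 10.8
```

Run:
```python
from h import *
s=sensors.get_state();print(np.round(s["ft_force"],1),s["finger_gap"],s["finger_force"],s["tcp_pos"])
i=vision.camera_info("wrist");K=np.array(i["camera_matrix"])
im=vision.snapshot("wrist");g=im.mean(2)
pr=lambda X:np.round((lambda q:q[:2]/q[2])(K@(np.array(i["R"])@(np.array(X)/1000)+np.array(i["t"])))).tolist()
e=np.array([.375,.927,0]);f=np.array([.927,-.375,0]);C=np.array([648,-3,76])
print("far",pr(C+34*e),"L",pr(C-34*f),"R",pr(C+34*f),"knob",pr(C+[0,0,16]))
for v in (185,200,215,230,240,250,260,270): print(v,g[v,150:371:5].astype(int).tolist())
print(g[140:300:4,258].astype(int).tolist())
see("side",["lidded_pot","spool","reducer"]);see("top",["lidded_pot"])
```

```text
[-13.    5.3  15.7] 0.05039137357263277 10.809698570519686 [ 0.64589954 -0.00125971  0.0420967 ]
far [263.0, 179.0] L [191.0, 249.0] R [334.0, 249.0] knob [263.0, 265.0]
185 [152, 147, 142, 152, 146, 143, 146, 150, 148, 134, 19, 18, 18, 57, 59, 42, 57, 111, 119, 122, 124, 129, 128, 128, 126, 128, 132, 131, 131, 127, 126, 58, 43, 15, 18, 19, 168, 177, 173, 175, 173, 171, 165, 162, 157]
200 [152, 151, 150, 144, 136, 142, 145, 144, 149, 150, 19, 19, 45, 108, 117, 122, 95, 56, 61, 60, 63, 56, 61, 61, 53, 57, 58, 59, 59, 61, 60, 67, 131, 134, 125, 16, 162, 182, 177, 175, 176, 172, 168, 165, 161]
215 [156, 155, 152, 152, 147, 145, 139, 148, 146, 147, 24, 113, 118, 72, 58, 56, 60, 62, 62, 59, 54, 55, 57, 58, 59, 60, 59, 60, 56, 55, 61, 58, 59, 59, 64, 130, 128, 159, 179, 176, 174, 170, 173, 173, 168]
230 [156, 156, 157, 153, 153, 124, 33, 27, 113, 114, 92, 109, 54, 56, 53, 55, 57, 57, 56, 55, 52, 55, 60, 58, 52, 60, 58, 60, 57, 56, 63, 60, 58, 44, 45, 42, 73, 15, 112, 179, 177, 173, 170, 172, 174]
240 [146, 158, 158, 60, 11, 8, 14, 13, 9, 4, 6, 58, 56, 54, 56, 56, 53, 55, 55, 56, 58, 9, 13,
[... 290 characters left out ...]
4, 13, 10, 3, 6, 15, 14, 12, 76, 56, 55, 52, 54, 55, 51, 54, 28, 24, 55, 52, 57, 55, 60, 59, 59, 44, 47, 56, 55, 52, 10, 5, 10, 12, 11, 14, 13, 8, 6, 11, 16, 132]
270 [15, 9, 12, 5, 8, 9, 5, 10, 13, 12, 13, 104, 54, 53, 54, 58, 52, 56, 55, 48, 32, 57, 59, 59, 57, 56, 54, 58, 46, 57, 57, 59, 54, 4, 10, 9, 11, 15, 9, 7, 11, 3, 10, 12, 14]
[19, 15, 21, 21, 65, 62, 67, 65, 53, 65, 129, 128, 109, 59, 65, 60, 57, 58, 61, 56, 55, 53, 60, 57, 50, 10, 6, 3, 48, 57, 54, 58, 60, 58, 54, 51, 45, 55, 30, 47]
side lidded_pot [([646.8, -1.1, 0.7], 0.63)]
side spool [([622.7, -80.3, 3.1], 0.73)]
side reducer [([687.1, 64.4, 0.3], 0.75), ([646.1, -0.0, 2.0], 0.4)]
top lidded_pot [([470.7, 321.1, 4.7], 0.39)]
```

Request:
{"method": "play_rows", "body": {"steps": [[[0,0,0.01,0,0,0],[0,0,0,0,0,0],[0,0,0,0,0,0],[0,0,0,0,0,0]]], "fingers": -1}}

```text
clock: 45.6
tcp_pos: [0.6508, -0.0031, 0.0404]
orientation: [179.7, -0.1, 68.0]
ft_force: [-0.3, 0.4, 7.2]
finger_gap: 0.0785
finger_force: 3.4
```

Run:
```python
from h import *
s=sensors.get_state();print(np.round(s["ft_force"],1),s["finger_gap"],s["finger_force"],s["tcp_pos"])
i=vision.camera_info("wrist");K=np.array(i["camera_matrix"])
im=vision.snapshot("wrist");g=im.mean(2)
pr=lambda X:np.round((lambda q:q[:2]/q[2])(K@(np.array(i["R"])@(np.array(X)/1000)+np.array(i["t"])))).tolist()
e=np.array([.375,.927,0]);f=np.array([.927,-.375,0]);C=np.array([648,-3,76])
print("far",pr(C+34*e),"L",pr(C-34*f),"R",pr(C+34*f),"knob",pr(C+[0,0,16]))
for v in (200,230,250,270): print(v,g[v,150:371:5].astype(int).tolist())
print(g[140:300:4,258].astype(int).tolist())
see("side",["lidded_pot"]);see("top",["lidded_pot"])
```

```text
[-0.3  0.4  7.2] 0.07850413868150949 3.4399439860135317 [ 0.65076519 -0.00314578  0.0404193 ]
far [252.0, 180.0] L [179.0, 251.0] R [325.0, 250.0] knob [252.0, 267.0]
200 [144, 144, 138, 135, 148, 145, 144, 147, 25, 21, 18, 39, 66, 67, 68, 68, 71, 68, 71, 66, 30, 65, 109, 134, 129, 132, 119, 63, 59, 55, 54, 56, 57, 56, 52, 50, 56, 54, 93, 122, 124, 169, 164, 156, 150]
230 [38, 15, 115, 118, 113, 138, 139, 147, 119, 19, 19, 22, 62, 65, 69, 68, 27, 69, 126, 125, 101, 60, 54, 56, 54, 58, 57, 57, 56, 53, 54, 56, 55, 56, 59, 59, 56, 55, 54, 45, 46, 42, 22, 28, 114]
250 [8, 5, 14, 11, 8, 93, 144, 141, 142, 18, 16, 16, 19, 19, 60, 30, 87, 128, 122, 58, 56, 57, 53, 53, 52, 55, 55, 55, 51, 9, 11, 0, 4, 7, 9, 8, 5, 23, 53, 11, 11, 9, 8, 4, 12]
270 [8, 6, 5, 7, 11, 137, 145, 149, 144, 138, 144, 147, 143, 147, 150, 133, 88, 128, 113, 54, 49, 53, 51, 56, 47, 57, 54, 53, 11, 10, 14, 57, 53, 56, 56, 54, 57, 54, 41, 6, 9, 11, 5, 6, 7]
[21, 20, 18, 20, 52, 68, 69, 70, 68, 67, 69, 70, 69, 30, 60, 74, 132, 130, 129, 127, 97, 60, 59, 60, 54, 51, 53, 52, 56, 55, 51, 51, 52, 53, 55, 51, 53, 55, 30, 48]
side lidded_pot [([650.1, -3.6, 13.9], 0.77)]
top lidded_pot []
```

The lidded pot leans with one finger inside its outline. I'll shift the tool back so that it stands upright, then pull the fingers straight up.

Request:
{"method": "play_rows", "body": {"steps": [[[0,-0.03,0,0,0,0],[0,-0.027,0,0,0,0],[0,0,0,0,0,0],[0,0,-0.06,0,0,0],[0,0,-0.08,0,0,0],[0,0,-0.1,0,0,0]]]}}

```text
clock: 46.6
tcp_pos: [0.6319, 0.0035, 0.111]
orientation: [-180.0, 0.0, 68.0]
ft_force: [0.2, 1.3, 1.4]
finger_gap: 0.088
finger_force: 0.0
```

Run:
```python
from h import *
s=sensors.get_state();print(np.round(s["ft_force"],1),s["finger_gap"],s["tcp_pos"])
lid();see("side",["lidded_pot"]);see("wrist",["lidded_pot"])
```

```text
[0.2 1.3 1.4] 0.08796761737138953 [0.63185801 0.00351618 0.11101553]
square_pad 0.91 228 331 125 223
 rect ((652.403564453125, -4.466636657714844), (88.49031066894531, 89.7719955444336), 68.1018295288086) circ ((652.0556030273438, -4.942908763885498), 61.34223556518555)
lidded_pot 0.96 234 333 138 245
 rect ((650.23876953125, -1.4681243896484375), (69.27543640136719, 74.59241485595703), 23.761568069458008) circ ((651.9585571289062, -0.9638820290565491), 38.906944274902344)
side lidded_pot [([646.3, -0.0, 2.1], 0.75)]
wrist lidded_pot [([649.8, -4.5, 4.5], 0.63)]
```

Run:
```python
from h import *
q=plan([(650,-2.5,105,68,55),(650,-2.5,38,68,34)])
q=plan([(650,-2.5,120,68,42),(580,180,140,90,56),(580,180,34.5,90,48)],start=q)
```

```text
3 [[0.004,0.065,0.013,-0.002,0.001,0.001],[0,0,0.112,0,0,0],[0,0,0.111,0,0,0]]
9 [[0,0,-0.136,0,0,0],[0,0,-0.137,0,0,0],[0.119,-0.111,-0.017,0,0,-0.122],[0.129,-0.099,-0.017,0,0,-0.122],[0.138,-0.086,-0.016,0,0,-0.123],[0.146,-0.073,-0.017,0,0,-0.122],[0,0,0.117,0,0,0],[0,0,0.118,0,0,0],[0,0,0.117,0,0,0]]
```

Request:
{"method": "play_rows", "body": {"steps": [[[0.004,0.065,0.013,0,0,0],[0,0,0.06,0,0,0],[0,0,0.11,0,0,0],[0,0,0.053,0,0,0],[0,0,0,0,0,0]]]}}

```text
clock: 47.58
tcp_pos: [0.649, -0.0025, 0.0373]
orientation: [-179.8, 0.1, 68.0]
ft_force: [0.3, 1.5, -0.3]
finger_gap: 0.0883
finger_force: 0.0
```

Request:
{"method": "play_rows", "body": {"steps": [[[0,0,0,0,0,0],[0,0,0,0,0,0],[0,0,0,0,0,0],[0,0,0,0,0,0]]], "fingers": -0.5, "grip_force": 15}}

```text
clock: 48.08
tcp_pos: [0.6507, -0.0023, 0.0396]
orientation: [-180.0, -0.0, 68.0]
ft_force: [-2.9, 0.8, 2.9]
finger_gap: 0.0661
finger_force: 2.1
```

Request:
{"method": "play_rows", "body": {"steps": [[[0,0,0,0,0,0],[0,0,0,0,0,0],[0,0,-0.02,0,0,0],[0,0,-0.03,0,0,0]]], "fingers": -0.44, "grip_force": 25}}

```text
clock: 48.58
tcp_pos: [0.6511, -0.0029, 0.0545]
orientation: [180.0, 0.0, 68.0]
ft_force: [-0.1, -0.7, -0.9]
finger_gap: 0.0635
finger_force: 0.0
```

Run:
```python
from h import *
s=sensors.get_state();print(np.round(s["ft_force"],1),s["finger_gap"],s["finger_force"],s["tcp_pos"])
i=vision.camera_info("wrist");K=np.array(i["camera_matrix"])
im=vision.snapshot("wrist");g=im.mean(2)
pr=lambda X:np.round((lambda q:q[:2]/q[2])(K@(np.array(i["R"])@(np.array(X)/1000)+np.array(i["t"])))).tolist()
e=np.array([.375,.927,0]);f=np.array([.927,-.375,0]);C=np.array([651,-3,76])
print("far",pr(C+34*e),"L",pr(C-34*f),"R",pr(C+34*f),"knob",pr(C+[0,0,16]), "L31",pr(C-31*f))
for v in range(160,281,12): print(v,g[v,150:371:5].astype(int).tolist())
see("side",["lidded_pot"])
```

```text
[-0.1 -0.7 -0.9] 0.06349996279536972 0.0 [ 0.65109062 -0.00287605  0.05446446]
far [257.0, 171.0] L [190.0, 237.0] R [324.0, 237.0] knob [257.0, 251.0] L31 [196.0, 237.0]
160 [139, 142, 138, 136, 142, 140, 127, 130, 131, 21, 16, 15, 20, 16, 17, 52, 57, 54, 61, 59, 62, 63, 66, 67, 67, 69, 69, 24, 17, 19, 17, 18, 12, 20, 166, 168, 167, 165, 160, 158, 151, 136, 137, 156, 157]
172 [134, 139, 140, 134, 138, 142, 140, 130, 129, 20, 20, 21, 17, 54, 58, 51, 36, 54, 80, 108, 96, 99, 93, 84, 58, 36, 64, 72, 66, 47, 15, 17, 13, 8, 169, 167, 167, 163, 163, 158, 154, 149, 138, 139, 159]
184 [144, 137, 137, 133, 135, 137, 140, 138, 132, 18, 14, 33, 52, 109, 116, 122, 110, 91, 59, 55, 54, 53, 55, 55, 104, 123, 125, 129, 122, 55, 68, 17, 15, 18, 163, 167, 166, 165, 165, 162, 158, 155, 147, 138, 153]
196 [144, 142, 140, 131, 130, 141, 137, 139, 143, 16, 84, 109, 108, 56, 48, 51, 55, 54, 53, 55, 58, 57, 51, 54, 51, 58, 55, 54, 57, 127, 130, 76, 14, 34, 156, 172, 168, 159, 167, 160, 162, 157, 149, 147, 143]
208 [148, 144, 142, 139, 132, 133, 142, 134, 137, 103, 104, 54, 54, 51, 52, 53, 55, 55, 49, 54, 
[... 580 characters left out ...]
0, 52, 55, 53, 54, 51, 9, 53, 54, 52, 52, 53, 53, 53, 65, 121, 158, 148, 6, 10, 6, 10, 3, 7, 10, 10, 56]
256 [13, 11, 8, 8, 10, 10, 7, 10, 33, 98, 52, 48, 49, 55, 48, 52, 23, 50, 53, 51, 53, 51, 50, 50, 43, 47, 51, 53, 53, 56, 49, 51, 117, 160, 168, 137, 7, 7, 11, 8, 1, 10, 9, 15, 13]
268 [11, 14, 10, 8, 3, 8, 7, 9, 43, 142, 112, 67, 52, 52, 49, 49, 52, 53, 25, 43, 50, 49, 37, 43, 52, 51, 50, 56, 55, 53, 87, 141, 157, 154, 156, 154, 5, 6, 13, 1, 6, 9, 6, 10, 3]
280 [3, 10, 9, 7, 6, 15, 8, 30, 143, 140, 139, 136, 135, 89, 59, 51, 51, 51, 52, 54, 49, 48, 51, 49, 50, 54, 50, 55, 113, 151, 144, 148, 158, 157, 154, 156, 139, 11, 3, 9, 7, 11, 8, 13, 12]
side lidded_pot [([646.8, -2.8, 2.4], 0.96)]
```

Run:
```python
from h import *
vision.snapshot("side")
m=nets.outline_of("side","lidded_pot")[0]["region"];ys,xs=np.where(m)
for v in range(ys.min(),ys.max()+1): w=xs[ys==v];print(v,w.min(),w.max(),end="; ")
i=vision.camera_info("side");K=np.array(i["camera_matrix"]);R=np.array(i["R"]);print("\ncam",-R.T@np.array(i["t"]))
for z in(4,40,60,76,92):
    q=K@(R@[.651,-.003,z/1000]+np.array(i["t"]));print(z,(q[:2]/q[2]).round(1),q[0]*0+K[0,0]*.068/q[2])
```

```text
164 209 214; 165 205 215; 166 203 216; 167 201 216; 168 200 216; 169 199 216; 170 198 217; 171 198 224; 172 198 225; 173 198 225; 174 198 225; 175 198 225; 176 198 225; 177 198 225; 178 198 225; 179 198 225; 180 199 225; 181 199 225; 182 199 225; 183 199 225; 184 199 225; 185 199 225; 186 200 225; 187 200 225; 188 200 226; 189 200 225; 190 200 225; 191 200 225; 192 200 225; 193 201 224; 194 201 224; 195 202 223; 196 203 222; 197 204 221; 198 206 219; 199 209 216; 
cam [0.38035835 0.72086195 0.68967306]
4 [212.5 191. ] 26.37878962287176
40 [211.3 180.4] 27.000115251947236
60 [210.6 174.3] 27.358111114907274
76 [210.1 169.2] 27.651416311634897
92 [209.5 164.1] 27.95107868961758
```

The fingers end about 36 mm behind the reported TCP: they had been sitting on the lid. So I'll take the lidded pot by its knob.

Request:
{"method": "play_rows", "body": {"steps": [[[0,0,0.042,0,0,0],[0,0,0,0,0,0],[0,0,0,0,0,0],[0,0,0,0,0,0],[0,0,0,0,0,0],[0,0,0,0,0,0],[0,0,0,0,0,0]]], "fingers": 1, "grip_force": 50}}

```text
clock: 49.7
tcp_pos: [0.6488, -0.0017, 0.0414]
orientation: [-179.7, -0.0, 68.0]
ft_force: [-7.8, 2.7, 14.7]
finger_gap: 0.0199
finger_force: 51.7
```

Request:
{"method": "play_rows", "body": {"steps": [[[0,0,-0.08,0,0,0],[0,0,-0.15,0,0,0],[0.119,-0.108,-0.04,0,0,-0.122],[0.129,-0.096,0,0,0,-0.122],[0.138,-0.083,0,0,0,-0.123],[0.146,-0.07,0,0,0,-0.122],[0,0,0.1,0,0,0],[0,0,0.12,0,0,0],[0,0,0.05,0,0,0],[0,0,0.01,0,0,0],[0,0,0,0,0,0]]]}}

```text
clock: 51.08
tcp_pos: [0.585, 0.1788, 0.0394]
orientation: [179.9, -0.0, 90.0]
ft_force: [0.7, 0.7, -5.4]
finger_gap: 0.0195
finger_force: 50.0
```

Run:
```python
from h import *
see("side",["lidded_pot","open_pot"])
s=sensors.get_state();print(np.round(s["ft_force"],1),s["finger_gap"],s["tcp_pos"],s["clock"])
```

```text
side lidded_pot [([582.0, 179.0, -1.3], 0.72)]
side open_pot [([472.7, 320.7, 5.2], 0.64)]
[ 0.5  0.2 -4.7] 0.019547711452700213 [0.58507063 0.17905063 0.03958524] 51.225
```

Request:
{"method": "play_rows", "body": {"steps": [[[0,0,0.009,0,0,0],[0,0,0,0,0,0]]]}}

```text
clock: 51.48
tcp_pos: [0.5851, 0.1793, 0.0373]
orientation: [179.9, -0.1, 90.0]
ft_force: [-1.5, 0.2, 4.9]
finger_gap: 0.0196
finger_force: 52.1
```

Request:
{"method": "play_rows", "body": {"steps": [[[0,0,0,0,0,0],[0,0,0,0,0,0],[0,0,-0.05,0,0,0],[0,0,-0.15,0,0,0],[0.08,-0.06,-0.1,0,0,0],[0.13,-0.108,-0.08,0,0,0],[0.13,-0.108,0,0,0,0],[0.133,-0.108,0,0,0,0],[0,0,0,0,0,0]]], "fingers": -1}}

```text
clock: 52.6
tcp_pos: [0.465, 0.3251, 0.1498]
orientation: [-179.8, -0.1, 90.5]
ft_force: [0.6, -0.3, -0.6]
finger_gap: 0.0882
finger_force: 0.0
```

Run:
```python
from h import *
s=sensors.get_state();print(s["finger_gap"],s["tcp_pos"],s["clock"])
beads2(470,321)
m=nets.outline_of("wrist","open_pot")[0]["region"]; i=vision.camera_info("wrist")
ys,xs=np.where(m);print(xs.min(),xs.max(),ys.min(),ys.max(),[ray("wrist",a,b,74,i)[:2].tolist() for a,b in((xs.min(),ys[xs==xs.min()].mean()),(xs.max(),ys[xs==xs.max()].mean()),(xs[ys==ys.max()].mean(),ys.max()))])
see("side",["open_pot","lidded_pot"]);see("wrist",["open_pot"])
plan([(470,321,80,90,55),(470,321,16,90,35)])
```

```text
0.08824062531371778 [0.46501741 0.32505712 0.14984507] 52.6
bead [251, 148, 13, 8, 74] [-3.3 18. ] r 18 ang 100
bead [268, 149, 13, 9, 87] [11.9 17.1] r 21 ang 55
bead [237, 154, 14, 14, 154] [-15.9   9.8] r 19 ang 148
bead [280, 156, 14, 14, 154] [23.7  7.8] r 25 ang 18
bead [235, 170, 14, 15, 173] [-18.3  -6.1] r 19 ang -162
bead [280, 173, 13, 14, 156] [24.2 -8.4] r 26 ang -19
221 307 135 227 [[440.1, 319.7], [507.2, 323.4], [473.9, 285.8]]
side open_pot [([471.4, 323.3, 4.5], 0.75)]
side lidded_pot [([590.3, 176.4, -0.8], 0.55)]
wrist open_pot [([465.3, 322.0, 4.7], 0.83)]
4 [[0.003,0,0.116,0,0,-0.001],[0.003,0.001,0.117,0,0.001,-0.001],[0,0,0.107,0,0,0],[-0.001,0,0.106,0,0,0]]
```

Request:
{"method": "play_rows", "body": {"steps": [[[0.004,0.006,0.1,0,0,0],[0,0,0.13,0,0,0],[0,0,0.12,0,0,0],[0,0,0.07,0,0,0],[0,0,0.01,0,0,0]]]}}

```text
clock: 53.58
tcp_pos: [0.4705, 0.321, 0.0198]
orientation: [-179.9, 0.1, 90.0]
ft_force: [0.5, -0.1, 0.8]
finger_gap: 0.088
finger_force: 0.0
```

Request:
{"method": "play_rows", "body": {"steps": [[[0,0,0,0,0,0],[0,0,0,0,0,0],[0,0,0,0,0,0],[0,0,0,0,0,0]]], "fingers": 1, "grip_force": 30}}

```text
clock: 54.08
tcp_pos: [0.4703, 0.3224, 0.0218]
orientation: [-180.0, -0.1, 90.1]
ft_force: [-3.3, -0.6, 6.1]
finger_gap: 0.0683
finger_force: 30.0
```

Run:
```python
from h import *
st=(np.array([.4705,.3212,.0198]),Ro.from_euler("xyz",[180,0,90],degrees=True))
plan([(470.5,321.2,124,90,42),(648.5,-2.5,124,68,54),(648.5,-2.5,24,68,34),(648.5,-2.5,20.5,68)],start=st)
```

```text
12 [[0,0,-0.116,0,0,0],[0,0,-0.116,0,0,0],[0,0,-0.115,0,0,0],[-0.154,0.085,0,0,0,0.07],[-0.149,0.093,0,0,0,0.07],[-0.144,0.101,0,0,0,0.07],[-0.138,0.109,0,0,0,0.07],[-0.132,0.116,0,0,0,0.07],[-0.126,0.124,0,0,0,0.069],[-0.118,0.13,0,0,0,0.07],[0,0,0.111,0,0,0],[0,0,0.111,0,0,0]]
2 [[0,0,0.111,0,0,0],[0,0,0.012,0,0,0]]
```

Request:
{"method": "play_rows", "body": {"steps": [[[0,0,-0.08,0,0,0],[0,0,-0.14,0,0,0],[0,0,-0.127,0,0,0],[-0.154,0.085,0,0,0,0.07],[-0.149,0.093,0,0,0,0.07],[-0.144,0.101,0,0,0,0.07],[-0.138,0.109,0,0,0,0.07],[-0.132,0.116,0,0,0,0.07],[-0.126,0.124,0,0,0,0.069],[-0.118,0.13,0,0,0,0.07],[0,0,0,0,0,0],[0,0,0.08,0,0,0]]]}}

```text
clock: 55.58
tcp_pos: [0.6504, -0.002, 0.1021]
orientation: [179.8, -0.1, 68.0]
ft_force: [-0.1, 0.5, -5.0]
finger_gap: 0.0683
finger_force: 30.0
```

Run:
```python
from h import *
see("side",["open_pot","square_pad"])
vision.snapshot("wrist");i=vision.camera_info("wrist")
s=sensors.get_state();print(s["finger_gap"],s["tcp_pos"],s["clock"],s["ft_force"])
plan([(648.5,-2.5,60,68,34),(648.5,-2.5,24,68,30),(648.5,-2.5,20,68)])
```

```text
side open_pot [([652.6, -3.0, 82.3], 0.93)]
side square_pad [([648.8, -1.7, 1.8], 0.64), ([460.2, 396.9, -0.8], 0.57)]
0.06856799726861659 [ 0.64831788 -0.00081481  0.10076547] 55.775 [ 0.30857041  0.77482733 -2.85770392]
5 [[-0.002,0.001,0.068,-0.001,0,0.001],[-0.003,0.002,0.068,0,0,0.001],[0,0,0.06,0,0,0],[0,0,0.06,0,0,0],[0,0,0.013,0,0,0]]
```

Request:
{"method": "play_rows", "body": {"steps": [[[-0.002,0,0.07,0,0,0],[-0.003,0,0.08,0,0,0],[0,0,0.07,0,0,0],[0,0,0.035,0,0,0],[0,0,0.013,0,0,0],[0,0,0,0,0,0]]]}}

```text
clock: 56.52
tcp_pos: [0.6476, -0.0027, 0.0217]
orientation: [-179.9, -0.0, 68.0]
ft_force: [-5.8, 1.3, 8.7]
finger_gap: 0.0682
finger_force: 30.2
```

Run:
```python
from h import *
st=(np.array([.6476,-.0027,.110]),Ro.from_euler("xyz",[180,0,68],degrees=True))
plan([(585,179.2,110,90,49),(585,179.2,39,90,40)],start=st)
```

```text
6 [[0.121,-0.105,0,0,0,-0.122],[0.131,-0.093,0,0,0,-0.122],[0.139,-0.08,0,0,0,-0.122],[0.145,-0.067,0,0,0,-0.123],[0,0,0.118,0,0,0],[0,0,0.119,0,0,0]]
```

Request:
{"method": "play_rows", "body": {"steps": [[[0,0,0,0,0,0],[0,0,0,0,0,0],[0,0,0,0,0,0],[0,0,-0.08,0,0,0],[0,0,-0.12,0,0,0],[0,0,-0.1,0,0,0]]], "fingers": -1}}

```text
clock: 57.28
tcp_pos: [0.6492, -0.0034, 0.1135]
orientation: [179.9, -0.0, 68.0]
ft_force: [0.8, 0.6, -0.2]
finger_gap: 0.0881
finger_force: 0.0
```

Run:
```python
from h import *
see("side",["open_pot"])
vision.snapshot("wrist"); i=vision.camera_info("wrist")
for n,z in (("square_pad",4),("open_pot",74)):
    m=nets.outline_of("wrist",n)[0]["region"].astype(np.uint8);ys,xs=np.where(m)
    P=np.array([ray("wrist",u,v,z,i)[:2] for u,v in cv2.convexHull(np.c_[xs,ys].astype(np.int32))[:,0]],np.float32);print(n,cv2.minAreaRect(P),cv2.minEnclosingCircle(P))
beads2(650,-3)
s=sensors.get_state();print(s["tcp_pos"],s["clock"])
```

```text
side open_pot [([650.8, -1.9, 2.4], 0.66)]
square_pad ((647.8364868164062, -1.7070770263671875), (85.24089050292969, 86.43024444580078), 67.88064575195312) ((646.9000244140625, -2.1999998092651367), 59.300167083740234)
open_pot ((650.358154296875, 2.0095367431640625), (71.31492614746094, 65.94231414794922), 39.068321228027344) ((648.1438598632812, 3.5312273502349854), 37.211151123046875)
bead [250, 159, 17, 17, 235] [ 2.2 10.4] r 11 ang 78
bead [270, 158, 17, 15, 201] [17.7  6. ] r 19 ang 19
bead [272, 176, 16, 17, 215] [13.6 -9.4] r 17 ang -35
bead [230, 179, 16, 17, 229] [-20.1   1.1] r 20 ang 177
bead [252, 178, 17, 17, 231] [-2.4 -5.3] r 6 ang -114
bead [241, 194, 17, 16, 214] [-15.8 -14.4] r 21 ang -138
[ 0.6478076  -0.00276468  0.11003521] 57.575
```

Request:
{"method": "play_rows", "body": {"steps": [[[0.121,-0.105,0,0,0,-0.122],[0.131,-0.093,0,0,0,-0.122],[0.139,-0.08,0,0,0,-0.122],[0.145,-0.067,0,0,0,-0.123],[0,0,0,0,0,0]]]}}

```text
clock: 58.2
tcp_pos: [0.5831, 0.1841, 0.109]
orientation: [-179.8, -0.1, 90.5]
ft_force: [0.2, -0.4, -0.6]
finger_gap: 0.0881
finger_force: 0.0
```

Run:
```python
from h import *
see("side",["lidded_pot"]); see("wrist",["lidded_pot"])
s=sensors.get_state();print(s["tcp_pos"],s["clock"])
plan([(585,179.2,90,90,40),(585,179.2,39,90,30)])
st=(np.array([.585,.1792,.039]),Ro.from_euler("xyz",[180,0,90],degrees=True))
plan([(585,179.2,125,90,45),(460,316.5,125,90,47),(460,316.5,42,90,30)],start=st)
```

```text
side lidded_pot [([585.2, 179.3, 0.4], 0.89), ([457.4, 231.3, 1.8], 0.72)]
wrist lidded_pot [([588.4, 173.8, -0.1], 0.92)]
[0.58589144 0.17676944 0.1101032 ] 58.4
3 [[0.008,-0.003,0.067,0,0.002,-0.003],[0,0,0.085,0,0,0],[0,0,0.085,0,0,0]]
9 [[0,0,-0.143,0,0,0],[0,0,-0.144,0,0,0],[0.114,-0.104,0,0,0,0],[0.115,-0.104,0,0,0,0],[0.114,-0.104,0,0,0,0],[0.115,-0.105,0,0,0,0],[0,0,0.092,0,0,0],[0,0,0.092,0,0,0],[0,0,0.093,0,0,0]]
```

Request:
{"method": "play_rows", "body": {"steps": [[[0.006,-0.002,0.09,0,0,0],[0,0,0.1,0,0,0],[0,0,0.047,0,0,0],[0,0,0,0,0,0],[0,0,0,0,0,0],[0,0,0,0,0,0],[0,0,0,0,0,0],[0,0,0,0,0,0],[0,0,0,0,0,0]]], "fingers": 1, "grip_force": 50}}

```text
clock: 59.52
tcp_pos: [0.5851, 0.1808, 0.0399]
orientation: [180.0, -0.0, 90.0]
ft_force: [-2.2, 0.6, 6.5]
finger_gap: 0.0196
finger_force: 50.0
```

Request:
{"method": "play_rows", "body": {"steps": [[[0,0,-0.1,0,0,0],[0,0,-0.18,0,0,0],[0.114,-0.104,0,0,0,0],[0.115,-0.104,0,0,0,0],[0.114,-0.104,0,0,0,0],[0.115,-0.105,0,0,0,0],[0,0,0,0,0,0],[0,0,0.08,0,0,0],[0,0,0.08,0,0,0],[0,0,0,0,0,0]]]}}

```text
clock: 60.78
tcp_pos: [0.4585, 0.3161, 0.0735]
orientation: [-179.8, 0.2, 90.0]
ft_force: [0.1, -0.3, -4.8]
finger_gap: 0.0195
finger_force: 50.0
```

Run:
```python
from h import *
see("side",["lidded_pot","round_pad"]);see("top",["lidded_pot"])
s=sensors.get_state();print(s["tcp_pos"],s["clock"],s["ft_force"])
see("wrist",["round_pad","lidded_pot"])
plan([(460,316.5,43,90,20)])
```

```text
side lidded_pot [([459.5, 310.9, 30.7], 0.85), ([686.8, 62.6, -0.4], 0.4), ([428.3, 40.4, 2.2], 0.26)]
side round_pad [([454.4, 317.5, 1.0], 0.9), ([427.3, 38.7, -0.0], 0.19)]
top lidded_pot [([461.8, 317.8, 36.0], 0.79), ([425.9, 45.0, -0.1], 0.65), ([477.4, -247.2, 0.5], 0.47)]
[0.46067615 0.31810906 0.07626434] 61.025 [ 1.14965545  0.35090848 -5.27139015]
wrist round_pad [([459.4, 397.1, 0.8], 0.57)]
wrist lidded_pot [([463.6, 315.2, 34.3], 0.74)]
2 [[-0.003,0,0.055,0,0,0],[-0.003,-0.001,0.055,0.001,-0.001,0.001]]
```

Request:
{"method": "play_rows", "body": {"steps": [[[-0.003,0,0.055,0,0,0],[0,0,0.05,0,0,0],[0,0,0.01,0,0,0],[0,0,0,0,0,0]]]}}

```text
clock: 61.68
tcp_pos: [0.4596, 0.3166, 0.0417]
orientation: [-179.9, -0.0, 90.0]
ft_force: [-7.8, -4.6, 20.5]
finger_gap: 0.0198
finger_force: 50.0
```

Request:
{"method": "play_rows", "body": {"steps": [[[0,0,-0.004,0,0,0],[0,0,0,0,0,0]]]}}

```text
clock: 61.92
tcp_pos: [0.4594, 0.3166, 0.0418]
orientation: [-179.9, 0.0, 90.0]
ft_force: [-3.6, -2.4, 6.6]
finger_gap: 0.0197
finger_force: 50.0
```

Request:
{"method": "play_rows", "body": {"steps": [[[0,0,0,0,0,0],[0,0,0,0,0,0],[0,0,0,0,0,0],[0,0,0,0,0,0],[0,0,-0.06,0,0,0],[0,0,-0.15,0,0,0],[0,0,-0.2,0,0,0],[0,0,-0.1,0,0,0],[0,0,0,0,0,0]]], "fingers": -1}}

```text
clock: 63.05
tcp_pos: [0.4615, 0.3179, 0.1984]
orientation: [179.8, -0.2, 90.0]
ft_force: [-0.7, -0.1, 0.1]
finger_gap: 0.0884
finger_force: 0.0
```

Run:
```python
from h import *
see("side",["lidded_pot","open_pot","tee","nipple","reducer","spool","valve","holder"]);see("top",["rod_tip","lidded_pot"])
vision.snapshot("wrist"); i=vision.camera_info("wrist")
for n,z in (("round_pad",4),("lidded_pot",76)):
    m=nets.outline_of("wrist",n)[0]["region"].astype(np.uint8);ys,xs=np.where(m)
    print(n,[ray("wrist",a,b,z,i)[:2].tolist() for a,b in((xs.min(),ys[xs==xs.min()].mean()),(xs.max(),ys[xs==xs.max()].mean()),(xs[ys==ys.min()].mean(),ys.min()),(xs[ys==ys.max()].mean(),ys.max()))])
s=sensors.get_state();print(s["tcp_pos"],s["clock"],s["ft_force"])
```

```text
side lidded_pot [([458.9, 313.9, 1.0], 0.68)]
side open_pot []
side tee [([460.4, 396.9, -3.4], 0.79)]
side nipple [([456.9, 228.5, 5.8], 0.66)]
side reducer [([684.8, 62.3, -0.3], 0.71)]
side spool [([626.7, -81.4, -2.1], 0.61)]
side valve [([427.8, 36.4, -0.7], 0.6)]
side holder [([476.6, -246.2, 0.2], 0.68)]
top rod_tip [([479.8, -249.2, 6.8], 0.49)]
top lidded_pot [([458.7, 313.8, 7.0], 0.92)]
round_pad [[413.9, 315.3], [504.5, 315.8], [459.2, 360.3], [417.5, 305.7]]
lidded_pot [[426.9, 316.9], [493.6, 317.3], [460.7, 354.4], [458.9, 282.6]]
[0.45988566 0.31694845 0.19496439] 63.8 [-0.83360435 -0.18803631 -0.47456062]
```

```bash
python3 -c "
from bench import r
print(r.job_done())"
```

```text
the job is handed in; nothing more can be done
None
```

I handed the job in at about 64 s, with the beads stirred, the rod back in its holder and the pots swapped. The cameras put each pot within about 4 mm of its pad's centre and counted all six beads in the open pot. My first grip on the lidded pot slipped and tipped it by about 10° before I righted it, and stirring pushed the open pot a few mm across its pad.

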